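# Fetch the lock from behind the stacked cartons

## Task

Clear the two stacked cartons out of the plywood bay onto the black rubber mat, then take the lock cylinder that lies behind them and lay it in the middle of the small metal tray, lengthwise along the tray's longer side and the same way up as it lay. Then put the cartons back as they stood: the larger one on the bay's floor where it was, the smaller one squarely on top of it. Keep the cartons upright throughout, and do not disturb the oil bottle or the tape measure.

Things in the scene. Friction and masses are not known exactly. Their poses are not given: they have to be found in the camera images.
- lock_bay: Fixed plywood bay, an open-topped low box 184 x 144 mm outside and 22 mm high, walls 6 mm thick, floor 6 mm thick. Origin: centre of its underside, on the bench; x along its longer side, away from the robot (the lock lies at the +x end, the cartons at the -x end), z up. Bay, mat and tray trade places: one stands to the robot's left, one ahead, one to its right. The bay is turned up to 0.4 rad.
- side_mat: Fixed black ribbed rubber mat, 160 x 200 mm, 4 mm thick (ribs under 1 mm), empty at the start: the side area for the cartons. Both fit side by side. Origin: centre of its underside; x along its shorter side, y along its longer side, z up. Turned up to 0.4 rad.
- job_tray: Fixed shallow metal tray with a grey lining, 124 x 104 mm outside, 18 mm high, walls and floor 5 mm thick (lining adds under 1 mm), empty at the start, turned up to 1 rad. Origin: centre of its underside; x along its longer side, y along its shorter side, z up.
- carton_small: Smaller (upper) carton, closed, white, 66 (x) x 85 (y) x 46 mm high, 0.15 to 0.28 kg. Origin: centre of its underside; y along its longer side, z up. At the start it stands centred on the larger carton. Grip it across its 66 mm sides.
- carton_large: Larger (lower) carton, closed, brown, 66 (x) x 105 (y) x 48 mm high, 0.18 to 0.35 kg. Origin: centre of its underside; y along its longer side, z up. It stands on the bay's floor with its longer side along the bay's longer side, about 32 mm of room to the bay's walls on either flank and about 9 mm short of the lock. Grip it across its 66 mm sides.
- lock: Nickel-coloured lock cylinder, a bar of euro profile 17 (x) x 60 (y) x 24 mm high, 0.2 kg, round part on top. Origin: centre of its underside; y along its length, z up. It lies on the bay's floor crosswise behind the cartons, about 35 mm clear of the bay's far wall. Grip it across its 17 mm width.
- oil_bottle: Bystander: oil bottle, cream with a red spout, 46 mm diameter, 150 mm high, loose, upright. Origin: centre of its underside, z up.
- tape_measure: Bystander: yellow tape measure, 64 x 78 x 35 mm high, loose, lying flat. Origin: centre of its underside, z up.

How it is judged:
On the way, in this order (a step that is already met when the one before it is completed fails the run):
1. both cartons stand on the mat (x of carton_small in the frame of side_mat between -0.055 and 0.055 m and y of carton_small in the frame of side_mat between -0.085 and 0.085 m and z of each of carton_small, carton_large in the frame of side_mat below 0.06 m and angle between each of carton_small, carton_large's own z axis and vertical below 0.15 rad and linear speed of each of carton_small, carton_large below 0.03 m/s and x of carton_large in the frame of side_mat between -0.055 and 0.055 m and y of carton_large in the frame of side_mat between -0.085 and 0.085 m), for 0.2 s.
2. the lock lies in the tray (x of lock in the frame of job_tray between -0.018 and 0.018 m and y of lock in the frame of job_tray between -0.015 and 0.015 m and z of lock in the frame of job_tray below 0.012 m and angle between the y axis of lock and the x axis of job_tray, either way round below 0.26 rad and angle between lock's own z axis and vertical below 0.2 rad and linear speed of lock below 0.03 m/s), for 0.2 s.
At the end, for the whole second after the job is handed in: Lock at rest flat in the tray, within 18 mm (long way) and 15 mm of its centre, 15 degrees of its longer side. Larger carton within 15 mm of its start, 8 degrees of the bay's direction; smaller one flat on it, centred within 13 mm, 8 degrees. All at rest (x of lock in the frame of job_tray between -0.018 and 0.018 m and y of lock in the frame of job_tray between -0.015 and 0.015 m and z of lock in the frame of job_tray below 0.012 m and angle between the y axis of lock and the x axis of job_tray, either way round below 0.26 rad and angle between lock's own z axis and vertical below 0.2 rad and linear speed of each of lock, carton_large, carton_small below 0.02 m/s and angular speed of each of lock, carton_large, carton_small below 0.2 rad/s and distance of carton_large from where it was at the start of the episode below 0.015 m and angle between the y axis of carton_large and the x axis of lock_bay, either way round below 0.15 rad and angle between each of carton_large, carton_small's own z axis and vertical below 0.1 rad and horizontal distance between carton_small and carton_large below 0.013 m and angle between the y axis of carton_small and the y axis of carton_large, either way round below 0.15 rad and z of carton_small in the frame of carton_large between 0.043 and 0.053 m); the robot touches nothing.
It fails at once if a carton is tipped by more than 35 degrees (angle between any of carton_small, carton_large's own z axis and vertical above 0.61 rad).
It fails at once if the oil bottle is disturbed (moved more than 20 mm) (distance of oil_bottle from where it was at the start of the episode above 0.02 m).
It fails at once if the tape measure is disturbed (moved more than 20 mm) (distance of tape_measure from where it was at the start of the episode above 0.02 m).
It also fails if it takes over 141 s, if anything falls off the work surface, if the arm or the gripper's body presses on something with over 40 N, if the wrist force passes 120 N, or if a joint passes its speed limit or range.

## Robot

A 7-joint arm with a two-finger parallel gripper is mounted at the origin on a cart in front of the work surface, level with it; the furniture and walls round the work are solid. World frame = base frame: x ahead of the robot, y to its left, z up, the work surface at z = 0. Lengths are in m, angles in rad, forces in N, time in s.
With the tool pointing down it reaches from about 0.425 to 0.875 m from the base axis. Payload 8.4 kg.
Tool frame: the origin (TCP) lies at the very end of the fingers, on their centre line; the grasp point (between the pads) lies 19 mm behind it; z points along the fingers, y is the direction in which the jaws open and shut (so a half turn about z gives the same grasp; the last joint's range is limited). The gripper opens to 87 mm and grips with 3 to 60 N. Pads are 19 mm wide; open, the fingers measure 117 mm over their backs; the gripper's body (75 mm by 190 mm) begins 51 mm behind the grasp point.
Start: joints at [1.145, 0.333, 0.04, 1.465, -0.013, 1.343, -0.059], TCP at [0.209, -0.616, 0.223] pointing down, gripper open.
Joint ranges: [-2.58, 2.58], [-0.38, 2.09], [-1.3, 1.39], [0.25, 2.4], [-1.5, 4.64], [0.08, 2.09], [-2.65, 2.65]. Speed limits (rad/s): [2.22, 2.22, 2.79, 2.79, 3.14, 3.14, 3.14].

## Interface

Orientations are given as a rotation vector (axis times angle).
In Python, from workcell import monitor, viewer, ticket gives the robot as it stands.
- The arm moves only by the tool step_arm, never from a script. Its argument "moves" is a list of rows, each a list of 3 entries, a list of its own where there are three numbers: the shift along the world's x, y, z in m, then the turn, a rotation vector about the world's x, y, z in degrees, then the opening, from 0 (shut) to 1 (fully open). A call has exactly 10 rows; each row is the pose to reach, as a shift and turn from the pose measured when the call began; what a row does not reach only later rows make up. A row lasts 1/10 s, in which the tool goes at most 50 mm and 8.59 degrees, less where a joint would pass 70% of its speed; a pose out of reach is approached as far as the arm can. A call with a gripper value outside its range is refused whole. The fingers move at their own pace and stop on an object; the grip force is fixed at half the most. Time passes only in rows, so rows that repeat a pose let the fingers close, or fill a call up. It gives the time, the measured TCP pose, the force and the opening at its end, in the units of the state.
- monitor.get_state(): the state, without advancing time (a new reading comes with each control period).
- viewer.get_image(name): name is "scene" or "top"; returns a dict with "frame" (420x560x3 uint8, blue, green, red), "K" (3x3 intrinsics, pixels), "pose" (4x4, takes a point from camera to world coordinates). Camera axes: x right, y up, looking along -z (the intrinsics and any distortion apply to the point x, -y, -z); pixel columns grow to the right and rows downward; lengths in m; the calibration is good to about 2 mm. A picture is of the moment at which its call begins. There is no depth.
- ticket.sign_off(): hands the job in, once; it reports no verdict.
Trained networks look in a picture, given as the dict that the camera call returned (one of the last four; its "shot" number tells which), for a name from the list of things; names that differ only in an ending like _2 or _b are one class to them, and where a whole thing is asked for, a point or a joint stands for the part that bears it (a point fixed in the world has none). Each returns a list of dicts, best first, with "confidence" (0 to 1); they miss things now and then, are a little off and sometimes report something else, mostly with a low value. They report only what shows in the picture. A call takes as long as a camera call.
- viewer.spot_in(picture, query): "xyz" ([x, y, z] in m, in world coordinates, good to about 4 mm: the middle of the surface that is visible of it).
The state is a dict: "time_s": time; "joint_pos": joint angles; "dq": joint speeds; "joint_efforts": joint torques, N m; "tcp_pos": TCP position; "eef_rot": TCP orientation; "contact_force": force on the tool from outside, world axes, zero at the start; "ft_torque": the same for the moment, N m; "grip_width": finger opening in m.
Only numpy, scipy, OpenCV 4.12 (cv2) and the standard library are available. Lean on these libraries where they do the work, as an engineer would, in place of code of your own. Each camera call takes 0.05 s, during which the arm holds its last target.

## Working session

There is one attempt and no reset: what is moved stays moved. The work goes in short steps, Python scripts to look and compute and a tool call to move; the robot and the scene stay as the last step left them, time stands still between calls to the robot, and variables do not carry over. Pictures are saved under pics/ and viewed, and the job is handed in when it is done.

Besides the shell and the picture viewer there is one more tool, called after "Request:" as a command line: name --argument value ..., lists and objects as JSON in quotes. step_arm: Moves the arm, as the interface text tells. Its arguments: {"type":"object","properties":{"moves":{"type":"array","items":{"type":"array"}}},"required":["moves"]}

```bash
ls; mkdir -p pics; python3 - <<'E'
from workcell import monitor, viewer
import cv2
s=monitor.get_state();print(s)
for n in ["scene","top"]:
    p=viewer.get_image(n);cv2.imwrite(f"pics/{n}0.png",p["frame"]);print(n,p["K"],p["pose"],[k for k in p])
    for q in ["lock_bay","side_mat","job_tray","carton_small","carton_large","lock","oil_bottle","tape_measure"]:
        print(q,[(r["xyz"],r["confidence"]) for r in viewer.spot_in(p,q)][:2])
E
```

```text
pics
{'time_s': 0.0, 'joint_pos': array([ 1.14481581,  0.33390397,  0.03987647,  1.46630456, -0.01342976,
        1.34332818, -0.05849983]), 'dq': array([ 0.00069179, -0.00087676,  0.00076954, -0.00106193,  0.00146893,
        0.00073131,  0.00020219]), 'joint_efforts': array([ 1.48314131e-03, -6.56345987e+01,  1.33632760e+00, -4.03801560e+01,
       -5.96158532e-02,  4.45352239e-02,  9.23967104e-05]), 'tcp_pos': array([ 0.20846617, -0.61513838,  0.22164752]), 'eef_rot': array([-3.09814022e+00, -5.10716613e-01,  5.59935466e-04]), 'contact_force': array([-0.00481841, -0.18147256,  0.74284843]), 'ft_torque': array([ 0.0111157 , -0.0130568 ,  0.01530708]), 'grip_width': 0.08733075119509277}
scene [[430.38852634   0.         280.6965404 ]
 [  0.         430.38852634 212.70892089]
 [  0.           0.           1.        ]] [[-0.73518828  0.36512224 -0.57112516 -0.20372358]
 [-0.6776678  -0.37566947  0.63216991  0.79842131]
 [ 0.01626501  0.85179704  0.52361938  0.75038623]
 [ 0.          0.          0.          1.        ]] ['frame', 'K', 'pose', 'shot']
lock_bay [([0.4687, 0.3706, 0.0089
[... 456 characters left out ...]
.           0.           1.        ]] [[-0.07939043  0.96984215 -0.23044168  0.27887234]
 [-0.9968422  -0.07685291  0.01998136 -0.00882399]
 [ 0.00166865  0.23130032  0.97288097  1.20218999]
 [ 0.          0.          0.          1.        ]] ['frame', 'K', 'pose', 'shot']
lock_bay [([0.5321, 0.3008, 0.0065], 0.69)]
side_mat [([0.5142, 0.028, 0.0031], 0.95)]
job_tray [([0.5237, -0.3567, 0.0067], 0.95)]
carton_small [([0.4685, 0.3282, 0.101], 0.88)]
carton_large [([0.4434, 0.3079, 0.0448], 0.67), ([0.4673, 0.328, 0.1045], 0.53)]
lock [([0.5405, 0.3276, 0.0271], 0.45)]
oil_bottle [([0.7215, 0.1899, 0.0793], 0.61), ([0.347, 0.1753, 0.0332], 0.21)]
tape_measure [([0.3439, 0.1782, 0.0341], 0.64)]
```

View pics/scene0.png

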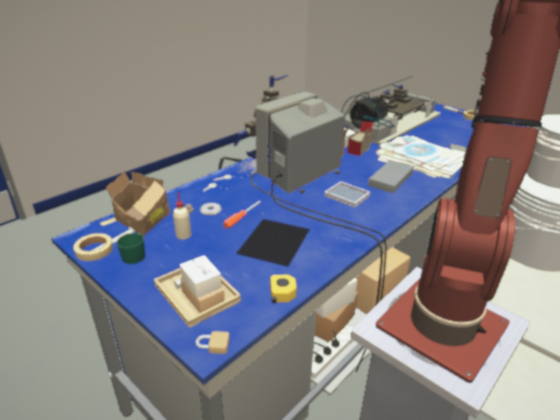

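View pics/top0.png

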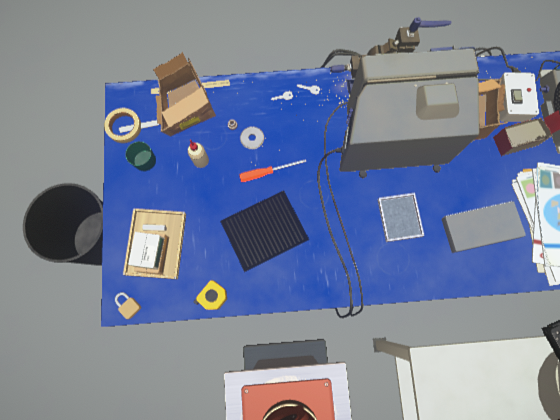

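```bash
python3 - <<'E'
import cv2
a=cv2.imread("pics/top0.png")
def c(n,x,y,w,h,s): cv2.imwrite(n,cv2.resize(a[y:y+h,x:x+w],None,fx=s,fy=s,interpolation=cv2.INTER_CUBIC))
c("pics/c1.png",110,200,90,90,6.6*0.9)
c("pics/c2.png",210,180,110,100,5)
c("pics/c3.png",365,180,70,70,8)
b=cv2.imread("pics/scene0.png");a=b
c("pics/c4.png",145,245,105,85,7)
E
```

```text
(no output)
```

View pics/c1.png

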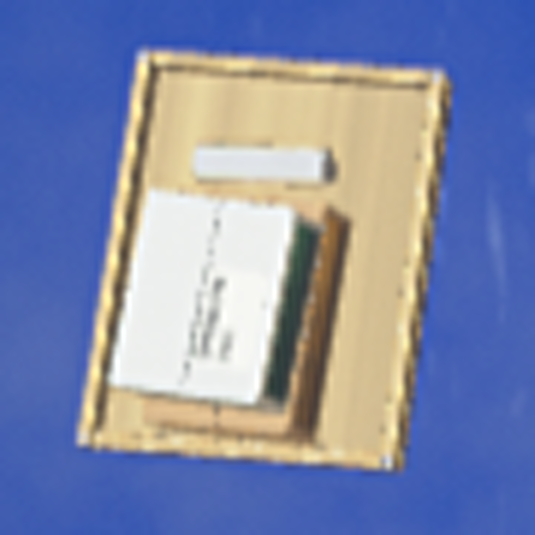

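View pics/c2.png

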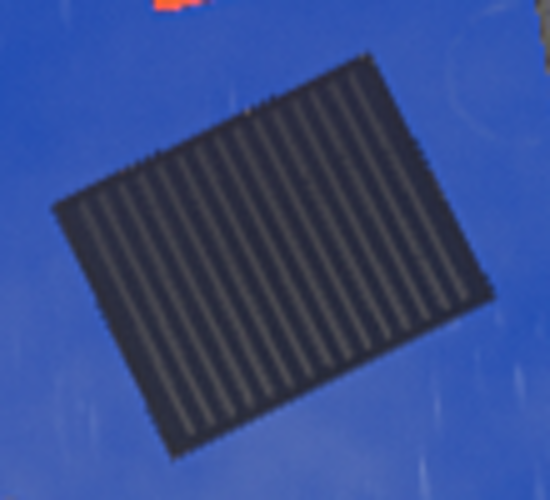

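View pics/c3.png

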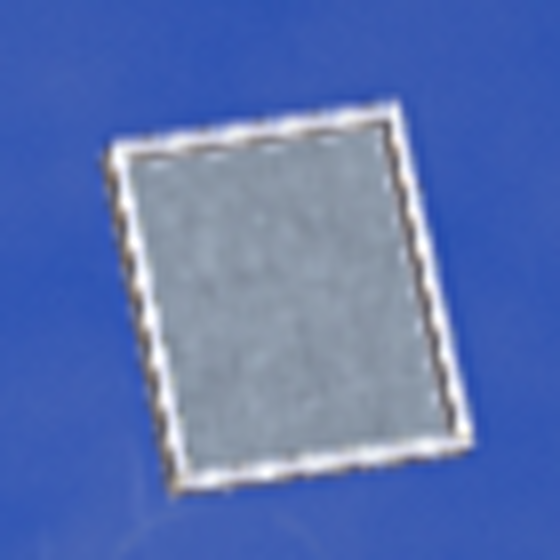

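View pics/c4.png

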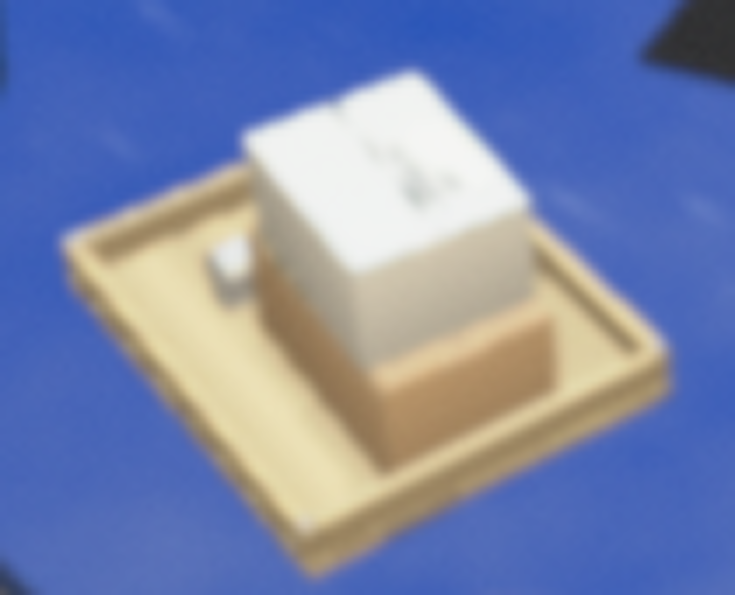

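```bash
cat > h.py <<'E'
import numpy as np, cv2, json
from workcell import monitor, viewer
from scipy.optimize import least_squares
def px2w(p,uv,z):
    K,T=np.array(p["K"]),np.array(p["pose"])
    uv=np.atleast_2d(np.array(uv,float)); d=np.c_[(uv[:,0]-K[0,2])/K[0,0],-(uv[:,1]-K[1,2])/K[1,1],-np.ones(len(uv))]@T[:3,:3].T
    o=T[:3,3]; return o+d*((z-o[2])/d[:,2])[:,None]
def w2px(p,X):
    K,T=np.array(p["K"]),np.array(p["pose"]); c=(np.atleast_2d(X)-T[:3,3])@T[:3,:3]
    return np.c_[K[0,0]*c[:,0]/-c[:,2]+K[0,2],-K[1,1]*c[:,1]/-c[:,2]+K[1,2]]
def crop(n,p,x,y,w,h,s):
    cv2.imwrite(n,cv2.resize(p["frame"][y:y+h,x:x+w],None,fx=s,fy=s,interpolation=cv2.INTER_CUBIC))
def unc(pts,x,y,s): return (np.array(pts,float)+.5)/s-.5+[x,y]
def fitrect(W,hx,hy):
    # W: 4 corners in order (+x,+y),(+x,-y),(-x,-y),(-x,+y) of rect; returns x,y,yaw
    L=np.array([[hx,hy],[hx,-hy],[-hx,-hy],[-hx,hy]])
    def f(q):
        c,s=np.cos(q[2]),np.sin(q[2]); return (L@np.array([[c,s],[-s,c]])+q[:2]-W[:,:2]).ravel()
    m=W[:,:2].mean(0); e=W[0,:2]-W[3,:2]
    r=least_squares(f,[*m,np.arctan2(e[1],e[0])]); return r.x, np.abs(r.fun).max()
def st():
    s=monitor.get_state()
    from scipy.spatial.transform import Rotation as R
    M=R.from_rotvec(s["eef_rot"]).as_matrix()
    print("t%.2f tcp"%s["time_s"],s["tcp_pos"].round(4),"z",M[:,2].round(3),"jaw yaw deg %.1f"%np.degrees(np.arctan2(M[1,1],M[0,1])),"q",s["joint_pos"].round(2),"F",s["contact_force"].round(1),"w %.4f"%s["grip_width"]); return s
E
python3 - <<'E'
from h import *
p=viewer.get_image("top")
def go(n,pts,o,s,z,hx,hy):
    W=px2w(p,unc(pts,*o,s),z); r,e=fitrect(W,hx,hy); print(n,r.round(4),"yaw deg %.1f"%np.degrees(r[2]),"err %.4f"%e)
go("bay",[(140,52),(445,72),(400,468),(82,445)],(110,200),5.94,.022,.092,.072)
go("small(long=x)",[(155,190),(297,208),(262,402),(108,383)],(110,200),5.94,.1,.0425,.033)
go("mat",[(55,205),(370,55),(494,297),(175,457)],(210,180),5,.004,.08,.1)
go("tray",[(112,145),(398,103),(470,443),(178,488)],(365,180),8,.018,.062,.052)
print(px2w(p,unc([(195,148),(328,150),(326,183),(195,180)],110,200,5.94),.028))
q=viewer.get_image("scene")
S=lambda pts:unc(pts,145,245,7)
print("bay scene", px2w(q,S([(65,245),(312,545),(668,352)]),.022))
print("small scene",px2w(q,S([(243,140),(413,70),(530,200),(355,270)]),.1))
st()
E
```

```text
bay [ 0.4987  0.3268 -0.1432] yaw deg -8.2 err 0.0009
small(long=x) [ 0.4693  0.3309 -0.2106] yaw deg -12.1 err 0.0019
mat [0.5139 0.0265 0.3832] yaw deg 22.0 err 0.0028
tray [ 0.5198 -0.3537  0.0624] yaw deg 3.6 err 0.0013
[[0.55046926 0.3576072  0.028     ]
 [0.54468516 0.29656019 0.028     ]
 [0.52926259 0.29772868 0.028     ]
 [0.53542411 0.35767586 0.028     ]]
bay scene [[0.60218816 0.38603017 0.022     ]
 [0.41720624 0.41452726 0.022     ]
 [0.40097253 0.27269688 0.022     ]]
small scene [[0.51918759 0.3574382  0.1       ]
 [0.50853314 0.29232426 0.1       ]
 [0.42403295 0.3104627  0.1       ]
 [0.4379015  0.37259741 0.1       ]]
t1.00 tcp [ 0.2086 -0.6156  0.2226] z [ 0.  0. -1.] jaw yaw deg -71.3 q [ 1.14  0.33  0.04  1.47 -0.01  1.34 -0.06] F [ 0.4 -0.1 -0.3] w 0.0873
```

Request:
step_arm --moves '[[[0.025, 0.03, 0.008], [0, 0, 6], 1], [[0.05, 0.06, 0.016], [0, 0, 12], 1], [[0.075, 0.09, 0.024], [0, 0, 18], 1], [[0.1, 0.12, 0.032], [0, 0, 24], 1], [[0.125, 0.15, 0.04], [0, 0, 30], 1], [[0.15, 0.18, 0.048], [0, 0, 36], 1], [[0.175, 0.21, 0.056], [0, 0, 42], 1], [[0.2, 0.24, 0.064], [0, 0, 48], 1], [[0.225, 0.27, 0.072], [0, 0, 54], 1], [[0.25, 0.3, 0.08], [0, 0, 60], 1]]'

```text
time_s: 2.0
tcp_pos: [0.4594, -0.3143, 0.3031]
eef_rot: [2.424, 1.997, -0.0]
contact_force: [0.7, 0.1, 0.9]
grip_width: 0.0867
```

```bash
python3 -c "
from h import *
st()"
```

```text
t2.00 tcp [ 0.4594 -0.3143  0.3031] z [ 0. -0. -1.] jaw yaw deg -11.0 q [ 0.8   0.13 -0.31  1.55  0.04  1.46  0.29] F [0.7 0.1 0.9] w 0.0867
```

Request:
step_arm --moves '[[[0.008, 0.032, 0], [0, 0, 5.5], 1], [[0.016, 0.064, 0], [0, 0, 11], 1], [[0.024, 0.096, 0], [0, 0, 16.5], 1], [[0.032, 0.128, 0], [0, 0, 22], 1], [[0.04, 0.16, 0], [0, 0, 27.5], 1], [[0.048, 0.192, 0], [0, 0, 33], 1], [[0.056, 0.224, 0], [0, 0, 38.5], 1], [[0.064, 0.256, 0], [0, 0, 44], 1], [[0.072, 0.288, 0], [0, 0, 49.5], 1], [[0.08, 0.32, 0], [0, 0, 55], 1]]'

```text
time_s: 3.0
tcp_pos: [0.5396, 0.007, 0.3034]
eef_rot: [1.223, 2.893, 0.0]
contact_force: [0.0, -0.8, -0.2]
grip_width: 0.0873
```

Request:
step_arm --moves '[[[-0.007, 0.033, -0.008], [0, 0, 4], 1], [[-0.014, 0.066, -0.016], [0, 0, 8], 1], [[-0.021, 0.099, -0.024], [0, 0, 12], 1], [[-0.028, 0.132, -0.032], [0, 0, 16], 1], [[-0.035, 0.165, -0.04], [0, 0, 20], 1], [[-0.042, 0.198, -0.048], [0, 0, 24], 1], [[-0.049, 0.231, -0.056], [0, 0, 28], 1], [[-0.056, 0.264, -0.064], [0, 0, 32], 1], [[-0.063, 0.297, -0.072], [0, 0, 35.5], 1], [[-0.068, 0.325, -0.08], [0, 0, 35.5], 1]]'

```text
time_s: 4.0
tcp_pos: [0.4709, 0.3337, 0.2233]
eef_rot: [0.278, 3.128, 0.002]
contact_force: [0.5, -1.2, 0.7]
grip_width: 0.087
```

```bash
python3 -c "
from h import *
st()
p=viewer.get_image('scene');crop('pics/s1.png',p,100,130,200,210,2.8)
"
```

```text
t4.00 tcp [0.4709 0.3337 0.2233] z [ 0.001  0.001 -1.   ] jaw yaw deg 79.8 q [ 0.05  0.3  -0.89  1.61  0.24  1.34  0.52] F [ 0.5 -1.2  0.7] w 0.0870
```

View pics/s1.png

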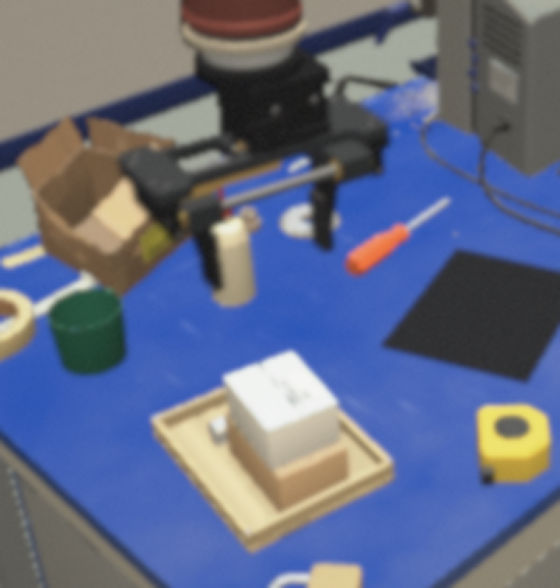

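```bash
python3 -c "
from h import *
p=viewer.get_image('scene');print(w2px(p,[[.471,.3337,.2233],[.471,.332,.1]]))
p=viewer.get_image('top');print(w2px(p,[[.471,.3337,.2233],[.471,.332,.1]]))
crop('pics/t1.png',p,90,180,120,120,5)
"
```

```text
[[195.21820978 225.34051386]
 [200.35478082 268.54175583]]
[[126.05225928 240.57872945]
 [143.76729273 248.59779024]]
```

View pics/t1.png

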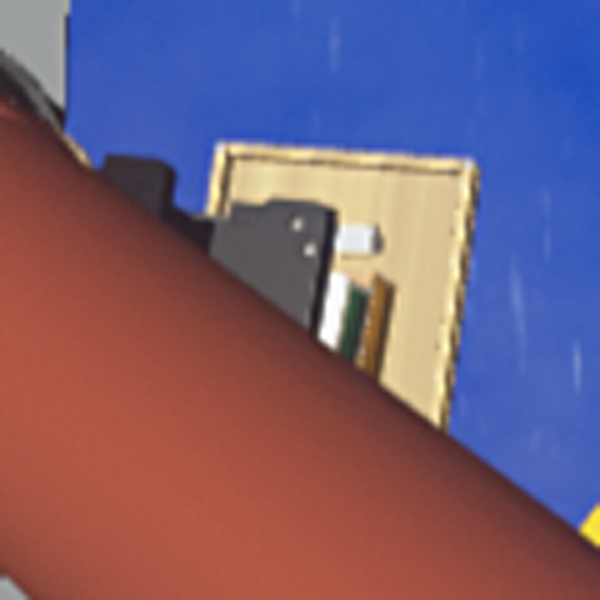

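Request:
step_arm --moves '[[[0, -0.001, -0.02], [0, 0, -1], 1], [[0, -0.001, -0.04], [0, 0, -1], 1], [[0, -0.001, -0.06], [0, 0, -1], 1], [[0, -0.001, -0.08], [0, 0, -1], 1], [[0, -0.001, -0.1], [0, 0, -1], 1], [[0, -0.001, -0.12], [0, 0, -1], 1], [[0, -0.001, -0.14], [0, 0, -1], 1], [[0, -0.001, -0.15], [0, 0, -1], 1], [[0, -0.001, -0.16], [0, 0, -1], 1], [[0, -0.001, -0.16], [0, 0, -1], 1]]'

```text
time_s: 5.15
tcp_pos: [0.4703, 0.3319, 0.0622]
eef_rot: [-0.305, -3.126, 0.0]
contact_force: [-0.0, 0.3, -0.2]
grip_width: 0.0866
```

```bash
python3 -c "
from h import *
st()
p=viewer.get_image('scene');crop('pics/s2.png',p,130,200,120,130,4.5)
"
```

```text
t5.15 tcp [0.4703 0.3319 0.0622] z [-0.001  0.    -1.   ] jaw yaw deg 78.8 q [-0.02  0.45 -0.83  1.79  0.37  1.06  0.4 ] F [-0.   0.3 -0.2] w 0.0866
```

View pics/s2.png

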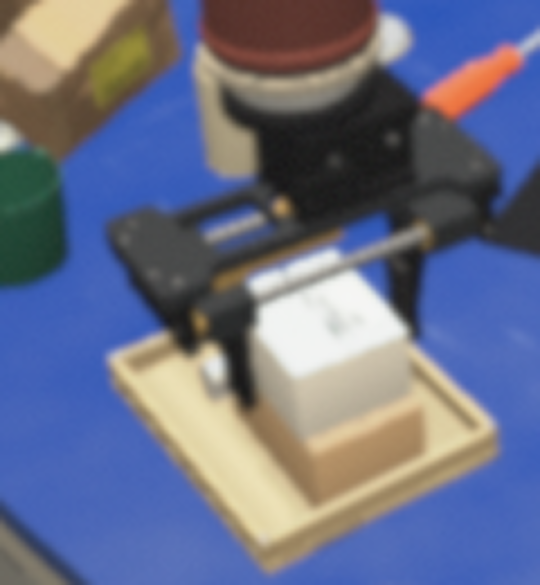

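Request:
step_arm --moves '[[[0, 0, 0], [0, 0, 0], 0.6], [[0, 0, 0], [0, 0, 0], 0.6], [[0, 0, 0], [0, 0, 0], 0.6], [[0, 0, 0], [0, 0, 0], 0.6], [[0, 0, 0], [0, 0, 0], 0.6], [[0, 0, 0], [0, 0, 0], 0.6], [[0, 0, 0], [0, 0, 0], 0.6], [[0, 0, 0], [0, 0, 0], 0.6], [[0, 0, 0], [0, 0, 0], 0.6], [[0, 0, 0], [0, 0, 0], 0.6]]'

```text
time_s: 6.2
tcp_pos: [0.4707, 0.3327, 0.0635]
eef_rot: [0.305, 3.127, 0.002]
contact_force: [-0.6, 0.2, 6.2]
grip_width: 0.0643
```

```bash
python3 -c "
from h import *
st()
p=viewer.get_image('scene');crop('pics/s3.png',p,130,200,120,130,4.5)
"
```

```text
t6.20 tcp [0.4707 0.3327 0.0635] z [ 0.     0.001 -1.   ] jaw yaw deg 78.9 q [-0.02  0.45 -0.83  1.79  0.37  1.06  0.4 ] F [-0.6  0.2  6.2] w 0.0643
```

View pics/s3.png

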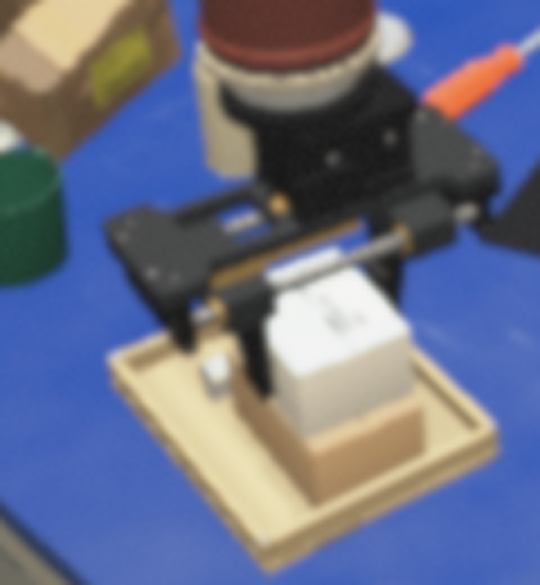

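Request:
step_arm --moves '[[[0, 0, 0.015], [0, 0, 0], 0.6], [[0, 0, 0.035], [0, 0, 0], 0.6], [[0, 0, 0.055], [0, 0, 0], 0.6], [[0, 0, 0.075], [0, 0, 0], 0.6], [[0.005, -0.02, 0.08], [0, 0, 2], 0.6], [[0.01, -0.05, 0.08], [0, 0, 5], 0.6], [[0.016, -0.08, 0.08], [0, 0, 8], 0.6], [[0.022, -0.11, 0.08], [0, 0, 11], 0.6], [[0.028, -0.14, 0.08], [0, 0, 14], 0.6], [[0.034, -0.17, 0.08], [0, 0, 17], 0.6]]'

```text
time_s: 7.25
tcp_pos: [0.5046, 0.1614, 0.1441]
eef_rot: [0.164, -3.137, -0.001]
contact_force: [0.0, 0.3, -1.9]
grip_width: 0.0647
```

Request:
step_arm --moves '[[[0.005, -0.03, 0], [0, 0, 3], 0.6], [[0.01, -0.06, 0], [0, 0, 6], 0.6], [[0.015, -0.09, 0], [0, 0, 9], 0.6], [[0.02, -0.12, 0], [0, 0, 12], 0.6], [[0.025, -0.15, 0], [0, 0, 15], 0.6], [[0.03, -0.175, 0], [0, 0, 16], 0.6], [[0.03, -0.187, 0], [0, 0, 16], 0.6], [[0.03, -0.187, 0], [0, 0, 16], 0.6], [[0.03, -0.187, 0], [0, 0, 16], 0.6], [[0.03, -0.187, 0], [0, 0, 16], 0.6]]'

```text
time_s: 8.25
tcp_pos: [0.5344, -0.0236, 0.1443]
eef_rot: [0.602, -3.083, -0.002]
contact_force: [0.3, 1.0, -1.4]
grip_width: 0.0652
```

```bash
python3 -c "
from h import *
st()
p=viewer.get_image('scene');crop('pics/s4.png',p,130,150,220,180,3.2)
"
```

```text
t8.25 tcp [ 0.5344 -0.0236  0.1443] z [-0.     0.001 -1.   ] jaw yaw deg 112.1 q [ 0.69  0.25 -0.83  1.81  0.2   1.17  1.76] F [ 0.3  1.  -1.4] w 0.0652
```

View pics/s4.png

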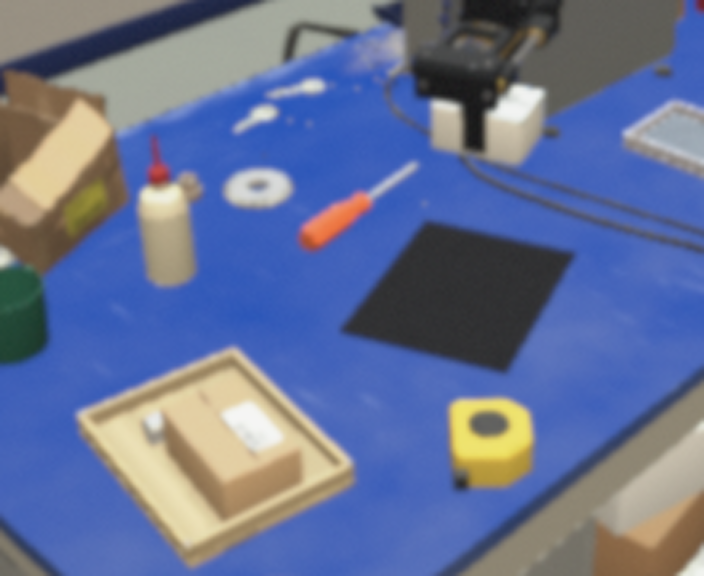

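Request:
step_arm --moves '[[[0, 0, -0.02], [0, 0, 0], 0.6], [[0, 0, -0.045], [0, 0, 0], 0.6], [[0, 0, -0.07], [0, 0, 0], 0.6], [[0, 0, -0.09], [0, 0, 0], 0.6], [[0, 0, -0.105], [0, 0, 0], 0.6], [[0, 0, -0.115], [0, 0, 0], 0.6], [[0, 0, -0.12], [0, 0, 0], 0.6], [[0, 0, -0.125], [0, 0, 0], 0.6], [[0, 0, -0.127], [0, 0, 0], 0.6], [[0, 0, -0.129], [0, 0, 0], 0.6]]'

```text
time_s: 9.3
tcp_pos: [0.5349, -0.0238, 0.0156]
eef_rot: [-0.602, 3.083, 0.001]
contact_force: [0.1, -0.2, -1.2]
grip_width: 0.0647
```

```bash
python3 -c "
from h import *
st()
p=viewer.get_image('scene');crop('pics/s5.png',p,210,160,140,120,4.5)
"
```

```text
t9.30 tcp [ 0.5349 -0.0238  0.0156] z [ 0.001  0.001 -1.   ] jaw yaw deg 112.1 q [ 0.61  0.42 -0.76  1.93  0.36  0.93  1.63] F [ 0.1 -0.2 -1.2] w 0.0647
```

View pics/s5.png

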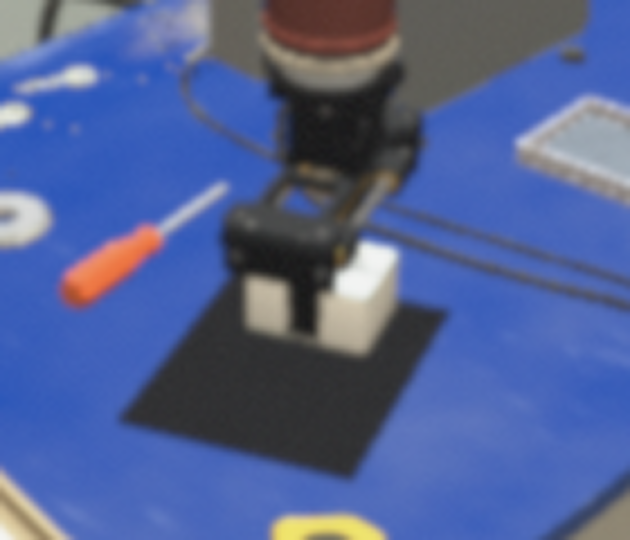

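Request:
step_arm --moves '[[[0, 0, -0.001], [0, 0, 0], 0.6], [[0, 0, -0.001], [0, 0, 0], 0.6], [[0, 0, -0.002], [0, 0, 0], 0.6], [[0, 0, -0.002], [0, 0, 0], 0.6], [[0, 0, -0.002], [0, 0, 0], 0.8], [[0, 0, -0.002], [0, 0, 0], 0.9], [[0, 0, -0.002], [0, 0, 0], 1], [[0, 0, -0.002], [0, 0, 0], 1], [[0, 0, -0.002], [0, 0, 0], 1], [[0, 0, -0.002], [0, 0, 0], 1]]'

```text
time_s: 10.35
tcp_pos: [0.5346, -0.0239, 0.0133]
eef_rot: [-0.602, 3.083, 0.001]
contact_force: [-0.4, -0.2, 0.1]
grip_width: 0.0864
```

```bash
python3 -c "
from h import *
st()
p=viewer.get_image('scene');crop('pics/s6.png',p,210,160,140,120,4.5)
"
```

```text
t10.35 tcp [ 0.5346 -0.0239  0.0133] z [ 0.     0.001 -1.   ] jaw yaw deg 112.1 q [ 0.61  0.42 -0.76  1.93  0.36  0.93  1.63] F [-0.4 -0.2  0.1] w 0.0864
```

View pics/s6.png

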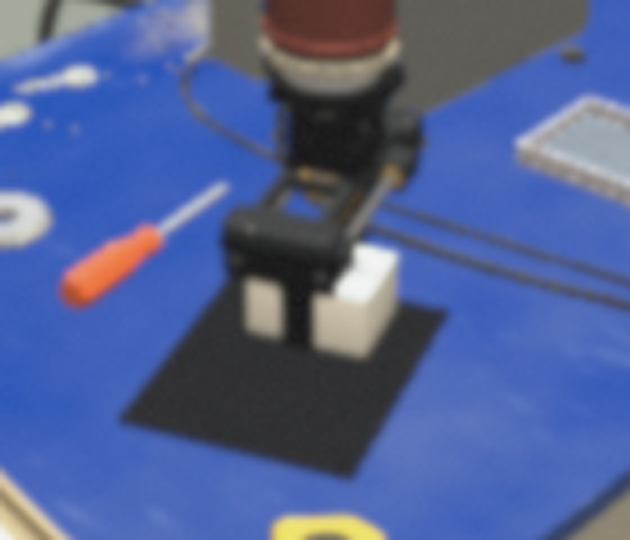

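Request:
step_arm --moves '[[[0, 0, 0.025], [0, 0, 0], 1], [[0, 0, 0.055], [0, 0, 0], 1], [[0, 0, 0.085], [0, 0, 0], 1], [[0, 0, 0.115], [0, 0, 0], 1], [[0, 0.01, 0.12], [0, 0, -1], 1], [[-0.003, 0.035, 0.12], [0, 0, -4], 1], [[-0.008, 0.065, 0.12], [0, 0, -8], 1], [[-0.013, 0.095, 0.12], [0, 0, -12], 1], [[-0.018, 0.125, 0.12], [0, 0, -16], 1], [[-0.023, 0.145, 0.12], [0, 0, -20], 1]]'

```text
time_s: 11.4
tcp_pos: [0.5111, 0.1235, 0.1335]
eef_rot: [-0.056, 3.14, 0.002]
contact_force: [0.1, -1.0, -0.7]
grip_width: 0.0872
```

```bash
python3 -c "
from h import *
st()
p=viewer.get_image('scene');crop('pics/s7.png',p,145,245,105,85,7);crop('pics/s7b.png',p,200,150,160,120,4)
p=viewer.get_image('top');crop('pics/t7.png',p,110,170,220,120,3.5)
"
```

```text
t11.40 tcp [0.5111 0.1235 0.1335] z [ 0.001  0.001 -1.   ] jaw yaw deg 92.1 q [ 0.44  0.25 -0.86  1.84  0.21  1.14  1.12] F [ 0.1 -1.  -0.7] w 0.0872
```

View pics/s7.png

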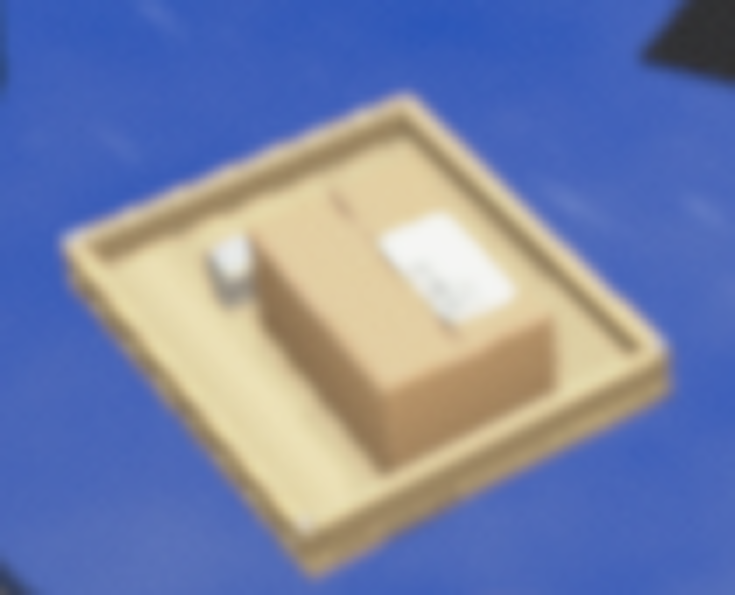

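View pics/t7.png

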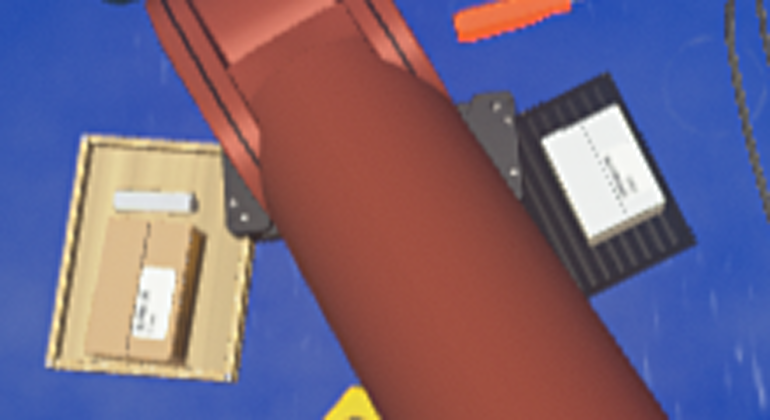

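View pics/s7b.png

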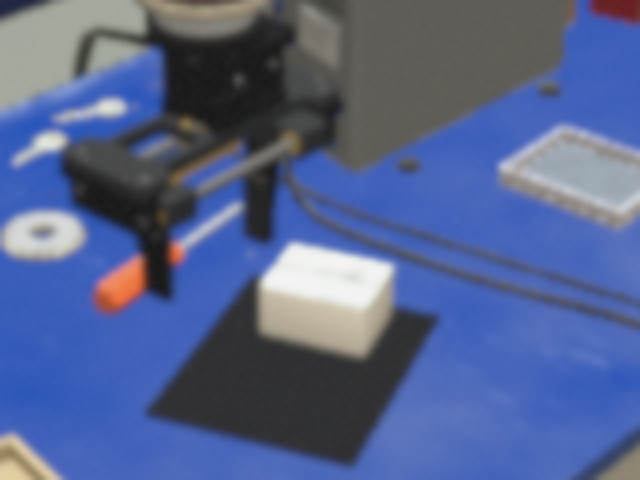

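Small carton stands on the mat. Large carton's top corners: scene (252,232),(385,390),(553,318); top (102,218),(195,228),(175,360),(85,350).

```bash
python3 -c "
from h import *
q=viewer.get_image('scene');p=viewer.get_image('top')
r=px2w(q,unc([(252,232),(385,390),(553,318)],145,245,7),.054);print(r, (r[0]+r[2])/2, np.degrees(np.arctan2(*(r[0]-r[1])[1::-1])),np.degrees(np.arctan2(*(r[1]-r[2])[1::-1])))
W=px2w(p,unc([(102,218),(195,228),(175,360),(85,350)],110,170,3.5),.054);a,e=fitrect(W,.0525,.033);print(a,np.degrees(a[2]),e)
W=px2w(p,unc([(116,193),(194,195),(194,211),(116,208)],110,170,3.5),.028);a,e=fitrect(W,.0085,.03);print('lock',a,np.degrees(a[2]),e)
"
```

```text
[[0.52551865 0.35496273 0.054     ]
 [0.42839231 0.37264578 0.054     ]
 [0.41508584 0.31132457 0.054     ]] [0.47030225 0.33314365 0.054     ] -10.318390201799865 77.75684348891701
[ 0.4687056   0.33135151 -0.15968513] -9.149284124486188 0.003678469879317081
lock [ 0.54019953  0.32628948 -0.1062495 ] -6.087648185031088 0.0026872863669291647
```

Request:
step_arm --moves '[[[-0.006, 0.03, 0], [0, 0, -2], 1], [[-0.012, 0.06, 0], [0, 0, -4], 1], [[-0.018, 0.09, 0], [0, 0, -6], 1], [[-0.024, 0.12, 0], [0, 0, -8], 1], [[-0.03, 0.15, 0], [0, 0, -10], 1], [[-0.036, 0.18, 0], [0, 0, -12], 1], [[-0.041, 0.205, 0], [0, 0, -12.5], 1], [[-0.041, 0.209, 0], [0, 0, -12.5], 1], [[-0.041, 0.209, 0], [0, 0, -12.5], 1], [[-0.041, 0.209, -0.01], [0, 0, -12.5], 1]]'

```text
time_s: 12.6
tcp_pos: [0.4722, 0.3289, 0.1238]
eef_rot: [0.284, 3.126, 0.001]
contact_force: [0.4, -0.3, -0.3]
grip_width: 0.0871
```

```bash
python3 -c "
from h import *
st()"
```

```text
t12.60 tcp [0.4722 0.3289 0.1238] z [ 0.002  0.    -1.   ] jaw yaw deg 79.6 q [ 0.03  0.38 -0.87  1.74  0.32  1.17  0.46] F [ 0.4 -0.3 -0.3] w 0.0871
```

Request:
step_arm --moves '[[[-0.002, 0.004, 0], [0, 0, 0], 1], [[-0.002, 0.004, -0.02], [0, 0, 0], 1], [[-0.002, 0.004, -0.04], [0, 0, 0], 1], [[-0.002, 0.004, -0.06], [0, 0, 0], 1], [[-0.002, 0.004, -0.075], [0, 0, 0], 1], [[-0.002, 0.004, -0.088], [0, 0, 0], 1], [[-0.002, 0.004, -0.097], [0, 0, 0], 1], [[-0.002, 0.004, -0.102], [0, 0, 0], 1], [[-0.002, 0.004, -0.102], [0, 0, 0], 1], [[-0.002, 0.004, -0.102], [0, 0, 0], 1]]'

```text
time_s: 13.6
tcp_pos: [0.4704, 0.3332, 0.0223]
eef_rot: [0.283, 3.126, 0.002]
contact_force: [0.4, 0.3, 0.3]
grip_width: 0.0869
```

```bash
python3 -c "
from h import *
st()
p=viewer.get_image('scene');crop('pics/s8.png',p,130,200,120,130,4.5)
"
```

```text
t13.60 tcp [0.4704 0.3332 0.0223] z [ 0.003  0.001 -1.   ] jaw yaw deg 79.6 q [-0.04  0.5  -0.81  1.82  0.43  1.    0.37] F [0.4 0.3 0.3] w 0.0869
```

View pics/s8.png

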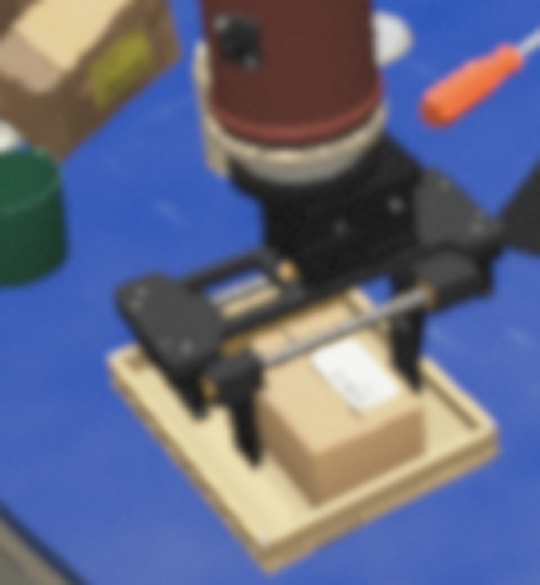

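Straddles the large carton well. Close.

Request:
step_arm --moves '[[[0, 0, 0], [0, 0, 0], 0.6], [[0, 0, 0], [0, 0, 0], 0.6], [[0, 0, 0], [0, 0, 0], 0.6], [[0, 0, 0], [0, 0, 0], 0.6], [[0, 0, 0], [0, 0, 0], 0.6], [[0, 0, 0], [0, 0, 0], 0.6], [[0, 0, 0], [0, 0, 0], 0.6], [[0, 0, 0.003], [0, 0, 0], 0.6], [[0, 0, 0.01], [0, 0, 0], 0.6], [[0, 0, 0.02], [0, 0, 0], 0.6]]'

```text
time_s: 14.65
tcp_pos: [0.47, 0.3329, 0.0424]
eef_rot: [0.283, 3.127, 0.0]
contact_force: [0.1, 0.2, -3.2]
grip_width: 0.0648
```

```bash
python3 -c "
from h import *
st()
p=viewer.get_image('scene');crop('pics/s9.png',p,130,200,120,130,4.5)
"
```

```text
t14.65 tcp [0.47   0.3329 0.0424] z [ 0.002  0.    -1.   ] jaw yaw deg 79.6 q [-0.02  0.48 -0.82  1.81  0.41  1.03  0.38] F [ 0.1  0.2 -3.2] w 0.0648
```

View pics/s9.png

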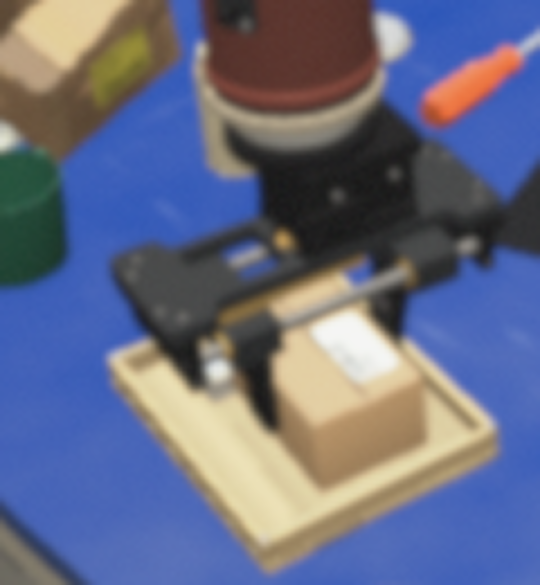

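Request:
step_arm --moves '[[[0, 0, 0.02], [0, 0, 0], 0.6], [[0, 0, 0.04], [0, 0, 0], 0.6], [[0, 0, 0.06], [0, 0, 0], 0.6], [[0.001, -0.01, 0.07], [0, 0, 1], 0.6], [[0.003, -0.035, 0.07], [0, 0, 4], 0.6], [[0.006, -0.065, 0.07], [0, 0, 8], 0.6], [[0.009, -0.095, 0.07], [0, 0, 12], 0.6], [[0.012, -0.125, 0.07], [0, 0, 16], 0.6], [[0.015, -0.155, 0.07], [0, 0, 20], 0.6], [[0.017, -0.185, 0.07], [0, 0, 24], 0.6]]'

```text
time_s: 15.7
tcp_pos: [0.4881, 0.1476, 0.115]
eef_rot: [-0.377, 3.115, 0.004]
contact_force: [0.5, -0.7, -2.6]
grip_width: 0.0648
```

Request:
step_arm --moves '[[[0.002, -0.025, 0], [0, 0, 3], 0.6], [[0.004, -0.05, 0], [0, 0, 6], 0.6], [[0.006, -0.066, 0], [0, 0, 8.5], 0.6], [[0.006, -0.07, 0], [0, 0, 8.5], 0.6], [[0.006, -0.07, 0], [0, 0, 8.5], 0.6], [[0.006, -0.07, -0.02], [0, 0, 8.5], 0.6], [[0.006, -0.07, -0.04], [0, 0, 8.5], 0.6], [[0.006, -0.07, -0.05], [0, 0, 8.5], 0.6], [[0.006, -0.07, -0.06], [0, 0, 8.5], 0.6], [[0.006, -0.07, -0.06], [0, 0, 8.5], 0.6]]'

```text
time_s: 16.7
tcp_pos: [0.4934, 0.0783, 0.0542]
eef_rot: [-0.609, 3.079, 0.006]
contact_force: [-0.4, 0.5, -2.6]
grip_width: 0.0647
```

```bash
python3 -c "
from h import *
st()
p=viewer.get_image('scene');crop('pics/s10.png',p,210,160,140,120,4.5)
"
```

```text
t16.70 tcp [0.4934 0.0783 0.0542] z [ 0.002  0.004 -1.   ] jaw yaw deg 112.4 q [ 0.55  0.31 -0.9   1.98  0.29  0.98  1.48] F [-0.4  0.5 -2.6] w 0.0647
```

View pics/s10.png

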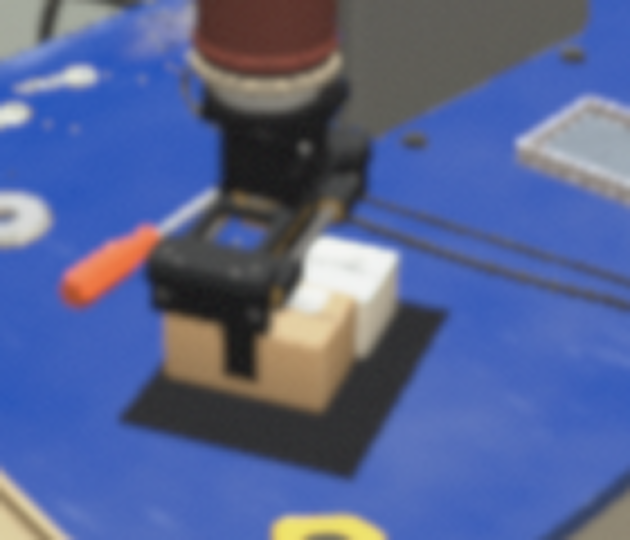

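Request:
step_arm --moves '[[[0, 0, -0.012], [0, 0, 0], 0.6], [[0, 0, -0.022], [0, 0, 0], 0.6], [[0, 0, -0.028], [0, 0, 0], 0.6], [[0, 0, -0.031], [0, 0, 0], 0.6], [[0, 0, -0.033], [0, 0, 0], 0.6], [[0, 0, -0.033], [0, 0, 0], 0.6], [[0, 0, -0.033], [0, 0, 0], 0.8], [[0, 0, -0.033], [0, 0, 0], 1], [[0, 0, -0.033], [0, 0, 0], 1], [[0, 0, -0.033], [0, 0, 0], 1]]'

```text
time_s: 17.75
tcp_pos: [0.4942, 0.0783, 0.0222]
eef_rot: [-0.608, 3.078, 0.005]
contact_force: [-0.2, 0.7, -0.1]
grip_width: 0.0837
```

```bash
python3 -c "
from h import *
st()
p=viewer.get_image('scene');crop('pics/s11.png',p,210,160,140,120,4.5)
"
```

```text
t17.75 tcp [0.4942 0.0783 0.0222] z [ 0.003  0.004 -1.   ] jaw yaw deg 112.3 q [ 0.52  0.37 -0.87  2.    0.35  0.92  1.43] F [-0.2  0.7 -0.1] w 0.0837
```

View pics/s11.png

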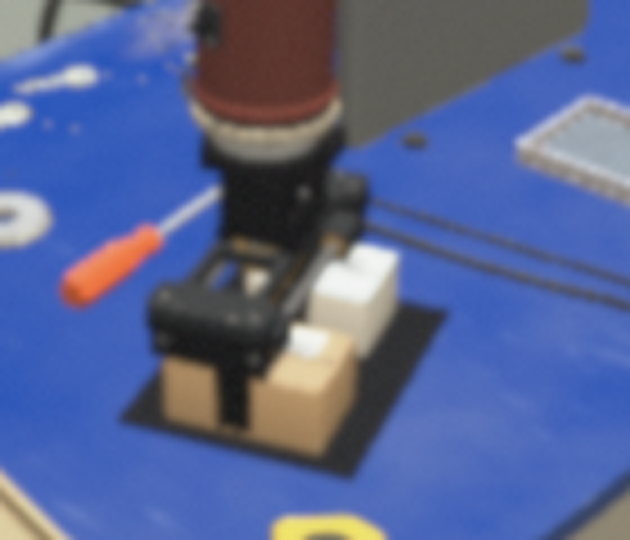

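Request:
step_arm --moves '[[[0, 0, 0.03], [0, 0, 0], 1], [[0, 0, 0.06], [0, 0, 0], 1], [[0, 0, 0.09], [0, 0, 0], 1], [[0, 0, 0.12], [0, 0, 0], 1], [[0, 0, 0.12], [0, 0, -6], 1], [[0, 0, 0.12], [0, 0, -12], 1], [[0, 0, 0.12], [0, 0, -19], 1], [[0, 0, 0.12], [0, 0, -26], 0.8], [[0, 0, 0.12], [0, 0, -33], 0.6], [[0, 0, 0.12], [0, 0, -40], 0.46]]'

```text
time_s: 18.8
tcp_pos: [0.4941, 0.0783, 0.1423]
eef_rot: [0.489, 3.098, 0.002]
contact_force: [0.2, 0.7, -1.0]
grip_width: 0.0706
```

```bash
python3 -c "
from h import *
st()
p=viewer.get_image('scene');crop('pics/s12.png',p,145,245,105,85,7)
p=viewer.get_image('top');crop('pics/t12.png',p,110,200,90,90,6.5)
crop('pics/t12b.png',p,110,130,250,160,3)
"
```

```text
t18.80 tcp [0.4941 0.0783 0.1423] z [ 0.005  0.001 -1.   ] jaw yaw deg 72.1 q [ 0.55  0.17 -0.86  1.89  0.14  1.13  0.9 ] F [ 0.2  0.7 -1. ] w 0.0706
```

View pics/s12.png

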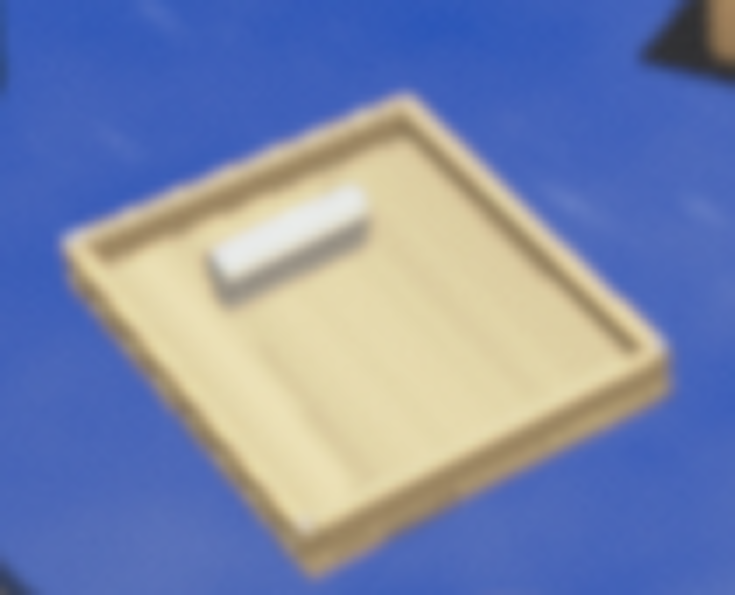

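View pics/t12.png

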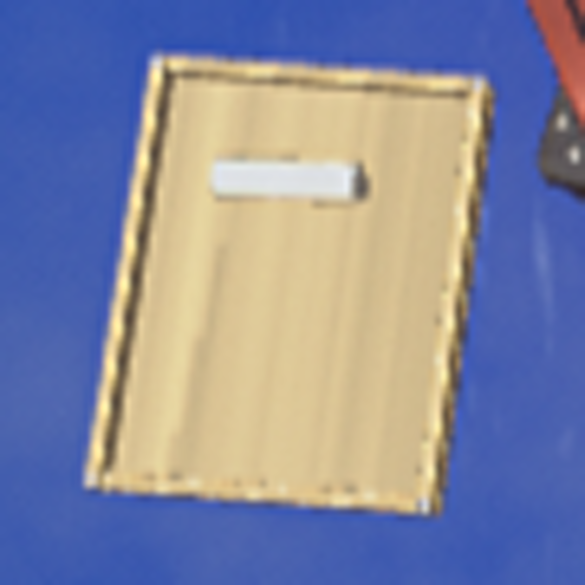

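View pics/t12b.png

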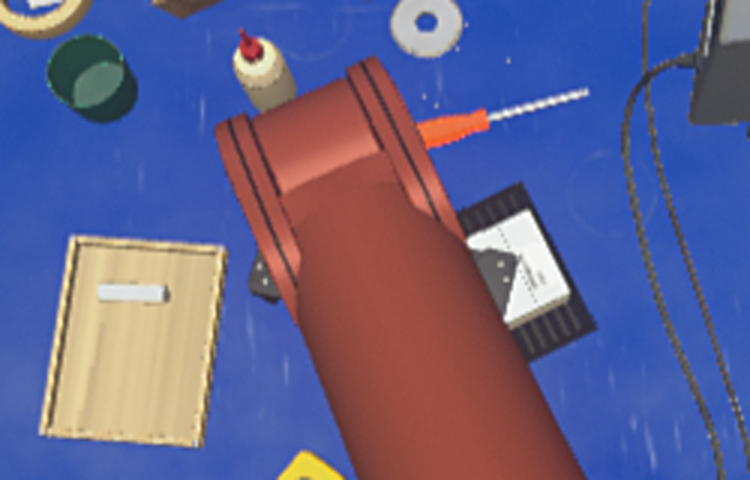

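```bash
python3 -c "
from h import *
q=viewer.get_image('scene');p=viewer.get_image('top')
W=px2w(p,unc([(212,158),(354,163),(357,200),(213,196)],110,200,6.5),.025);a,e=fitrect(W,.0085,.03);print('lock',a,np.degrees(a[2]),e)
r=px2w(q,unc([(222,263),(358,197)],145,245,7),.028);print(r,r.mean(0),np.degrees(np.arctan2(*(r[0]-r[1])[1::-1]))-90)
print(viewer.spot_in(p,'lock')[:1],viewer.spot_in(q,'lock')[:1],viewer.spot_in(q,'lock_bay')[:1])
"
```

```text
lock [ 0.54138418  0.32894228 -0.10038306] -5.751525467795999 0.0015270761041689118
[[0.54646204 0.35611092 0.028     ]
 [0.54081351 0.29938408 0.028     ]] [0.54363777 0.3277475  0.028     ] -5.68643715171568
[] [{'xyz': [0.539, 0.3342, 0.0287], 'confidence': 0.62}] [{'xyz': [0.4874, 0.3328, 0.0073], 'confidence': 0.76}]
```

Request:
step_arm --moves '[[[0.005, 0.025, 0], [0, 0, -7.8], 0.46], [[0.01, 0.05, 0], [0, 0, -15.6], 0.46], [[0.015, 0.075, 0], [0, 0, -23.4], 0.46], [[0.02, 0.1, 0], [0, 0, -31.2], 0.46], [[0.025, 0.125, 0], [0, 0, -39], 0.46], [[0.03, 0.15, 0], [0, 0, -46.8], 0.46], [[0.035, 0.175, 0], [0, 0, -54.6], 0.46], [[0.04, 0.2, 0], [0, 0, -62.4], 0.46], [[0.045, 0.225, 0], [0, 0, -70.2], 0.46], [[0.048, 0.25, 0], [0, 0, -77.8], 0.46]]'

```text
time_s: 20.15
tcp_pos: [0.5424, 0.3291, 0.1418]
eef_rot: [2.323, 2.108, -0.003]
contact_force: [0.9, 0.3, -0.5]
grip_width: 0.0399
```

Request:
step_arm --moves '[[[0, 0, 0], [0, 0, 0], 0.46], [[0, 0, 0], [0, 0, 0], 0.46], [[0, 0, -0.015], [0, 0, 0], 0.46], [[0, 0, -0.03], [0, 0, 0], 0.46], [[0, 0, -0.045], [0, 0, 0], 0.46], [[0, 0, -0.06], [0, 0, 0], 0.46], [[0, 0, -0.07], [0, 0, 0], 0.46], [[0, 0, -0.08], [0, 0, 0], 0.46], [[0, 0, -0.08], [0, 0, 0], 0.46], [[0, 0, -0.08], [0, 0, 0], 0.46]]'

```text
time_s: 21.15
tcp_pos: [0.5425, 0.3293, 0.062]
eef_rot: [2.323, 2.108, -0.003]
contact_force: [1.0, 0.6, -0.3]
grip_width: 0.04
```

```bash
python3 -c "
from h import *
st()
p=viewer.get_image('scene');crop('pics/s13.png',p,130,200,120,130,4.5)
"
```

```text
t21.15 tcp [0.5425 0.3293 0.062 ] z [ 0.002 -0.005 -1.   ] jaw yaw deg -5.6 q [-0.11  0.52 -0.66  1.65  0.35  1.1  -0.97] F [ 1.   0.6 -0.3] w 0.0400
```

View pics/s13.png

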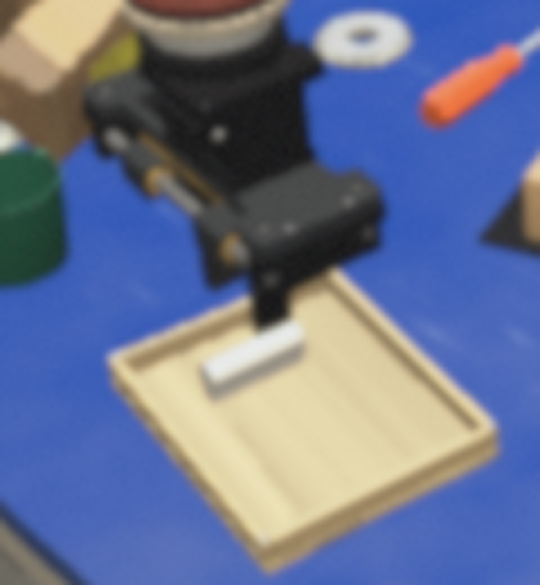

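Request:
step_arm --moves '[[[0, -0.001, -0.012], [0, 0, 0], 0.46], [[0, -0.001, -0.024], [0, 0, 0], 0.46], [[0, -0.001, -0.034], [0, 0, 0], 0.46], [[0, -0.001, -0.042], [0, 0, 0], 0.46], [[0, -0.001, -0.047], [0, 0, 0], 0.46], [[0, -0.001, -0.05], [0, 0, 0], 0.46], [[0, -0.001, -0.053], [0, 0, 0], 0.46], [[0, -0.001, -0.053], [0, 0, 0], 0.46], [[0, -0.001, -0.053], [0, 0, 0], 0.46], [[0, -0.001, -0.053], [0, 0, 0], 0.46]]'

```text
time_s: 22.2
tcp_pos: [0.5429, 0.3286, 0.0098]
eef_rot: [2.323, 2.108, -0.001]
contact_force: [0.8, -0.1, -0.1]
grip_width: 0.0398
```

```bash
python3 -c "
from h import *
st()
p=viewer.get_image('scene');crop('pics/s14.png',p,130,200,120,130,4.5)
"
```

```text
t22.20 tcp [0.5429 0.3286 0.0098] z [ 0.003 -0.004 -1.   ] jaw yaw deg -5.6 q [-0.13  0.58 -0.63  1.69  0.4   1.01 -1.  ] F [ 0.8 -0.1 -0.1] w 0.0398
```

View pics/s14.png

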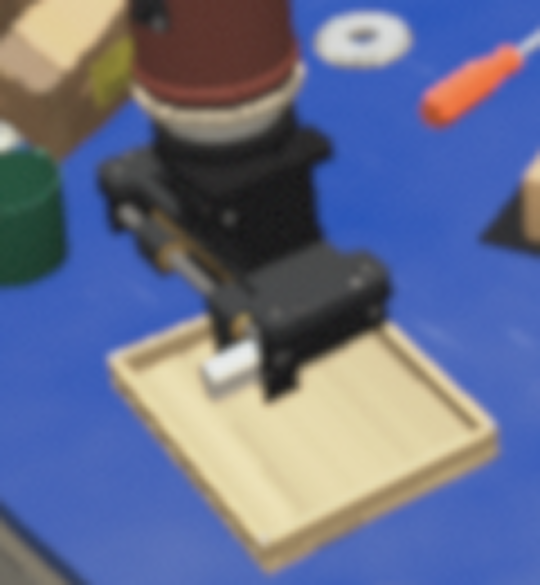

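Fingers straddle the lock. Drop 1 mm more and close.

Request:
step_arm --moves '[[[0, 0, -0.0015], [0, 0, 0], 0.4], [[0, 0, -0.0015], [0, 0, 0], 0.3], [[0, 0, -0.0015], [0, 0, 0], 0.2], [[0, 0, -0.0015], [0, 0, 0], 0.1], [[0, 0, -0.0015], [0, 0, 0], 0.1], [[0, 0, -0.0015], [0, 0, 0], 0.1], [[0, 0, -0.0015], [0, 0, 0], 0.1], [[0, 0, -0.0015], [0, 0, 0], 0.1], [[0, 0, -0.0015], [0, 0, 0], 0.1], [[0, 0, -0.0015], [0, 0, 0], 0.1]]'

```text
time_s: 23.25
tcp_pos: [0.543, 0.3285, 0.0083]
eef_rot: [2.323, 2.107, -0.001]
contact_force: [1.4, 0.8, -0.2]
grip_width: 0.0158
```

```bash
python3 -c "
from h import *
st()"
```

```text
t23.25 tcp [0.543  0.3285 0.0083] z [ 0.003 -0.004 -1.   ] jaw yaw deg -5.6 q [-0.13  0.58 -0.63  1.69  0.4   1.01 -1.  ] F [ 1.4  0.8 -0.2] w 0.0158
```

Request:
step_arm --moves '[[[0, 0, 0.004], [0, 0, 0], 0.1], [[0, 0, 0.01], [0, 0, 0], 0.1], [[0, 0, 0.02], [0, 0, 0], 0.1], [[0, 0, 0.035], [0, 0, 0], 0.1], [[0, 0, 0.05], [0, 0, 0], 0.1], [[0, 0, 0.07], [0, 0, 0], 0.1], [[0, 0, 0.09], [0, 0, 0], 0.1], [[0, 0, 0.11], [0, 0, 0], 0.1], [[0, 0, 0.13], [0, 0, 0], 0.1], [[0, 0, 0.13], [0, 0, 0], 0.1]]'

```text
time_s: 24.25
tcp_pos: [0.5444, 0.3299, 0.1425]
eef_rot: [2.322, 2.107, 0.008]
contact_force: [0.4, -0.0, -2.0]
grip_width: 0.0163
```

```bash
python3 -c "
from h import *
st()
p=viewer.get_image('scene');crop('pics/s15.png',p,130,150,120,130,4.5)
"
```

```text
t24.25 tcp [0.5444 0.3299 0.1425] z [ 0.008 -0.001 -1.   ] jaw yaw deg -5.6 q [-0.09  0.44 -0.69  1.58  0.3   1.23 -0.93] F [ 0.4 -0.  -2. ] w 0.0163
```

View pics/s15.png

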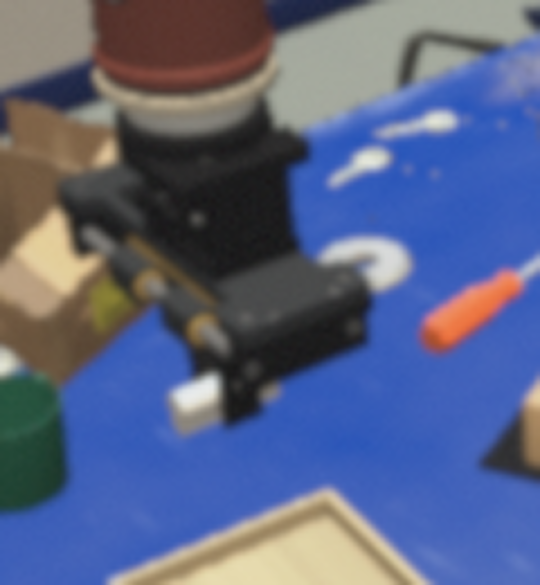

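Request:
step_arm --moves '[[[-0.005, -0.02, 0], [0, 0, -4], 0.1], [[-0.01, -0.05, 0], [0, 0, -9], 0.1], [[-0.015, -0.085, 0], [0, 0, -15], 0.1], [[-0.02, -0.12, 0], [0, 0, -21], 0.1], [[-0.025, -0.155, 0], [0, 0, -27], 0.1], [[-0.03, -0.19, 0], [0, 0, -33], 0.1], [[-0.035, -0.225, 0], [0, 0, -39], 0.1], [[-0.04, -0.26, 0], [0, 0, -45], 0.1], [[-0.045, -0.295, 0], [0, 0, -51], 0.1], [[-0.045, -0.33, 0], [0, 0, -57], 0.1]]'

```text
time_s: 25.3
tcp_pos: [0.4974, -0.0022, 0.1396]
eef_rot: [3.047, 0.737, -0.003]
contact_force: [0.7, -1.0, -3.2]
grip_width: 0.0162
```

```bash
python3 -c "
from h import *
st()
p=viewer.get_image('top');cv2.imwrite('pics/t16.png',p['frame'])
print(px2w(p,[(340,170),(438,168),(475,155)],0))
"
```

```text
t25.30 tcp [ 0.4974 -0.0022  0.1396] z [-0.    -0.007 -1.   ] jaw yaw deg -62.8 q [ 0.32  0.12 -0.44  1.92  0.06  1.12 -1.23] F [ 0.7 -1.  -3.2] w 0.0162
[[ 0.67298825 -0.20319282  0.        ]
 [ 0.65668123 -0.48661959  0.        ]
 [ 0.68768459 -0.60061137  0.        ]]
```

View pics/t16.png

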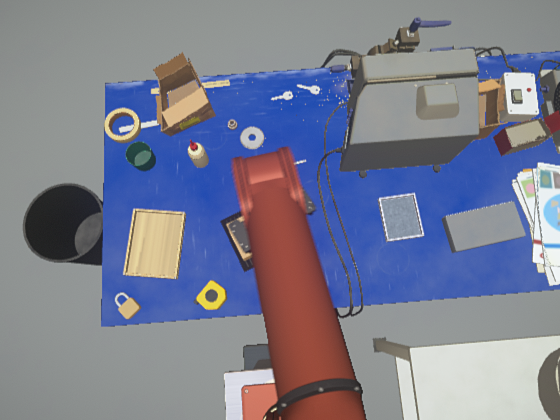

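```bash
python3 -c "
from h import *
p=viewer.get_image('top')
for z in (.3,.4,.5,.6): print(z,px2w(p,[(265,152),(237,160),(302,160)],z).round(3).tolist())
"
```

```text
0.3 [[0.629, 0.005, 0.3], [0.615, 0.067, 0.3], [0.604, -0.075, 0.3]]
0.4 [[0.59, 0.003, 0.4], [0.578, 0.058, 0.4], [0.568, -0.067, 0.4]]
0.5 [[0.551, 0.002, 0.5], [0.541, 0.05, 0.5], [0.532, -0.06, 0.5]]
0.6 [[0.512, 0.0, 0.6], [0.503, 0.042, 0.6], [0.496, -0.053, 0.6]]
```

Request:
step_arm --moves '[[[0, -0.035, 0], [0, 0, -3], 0.1], [[0, -0.075, 0], [0, 0, -6], 0.1], [[0, -0.115, 0], [0, 0, -9], 0.1], [[0.003, -0.155, 0], [0, 0, -12], 0.1], [[0.006, -0.195, 0], [0, 0, -15], 0.1], [[0.01, -0.235, 0], [0, 0, -18], 0.1], [[0.014, -0.275, 0], [0, 0, -21], 0.1], [[0.018, -0.315, 0], [0, 0, -23.5], 0.1], [[0.022, -0.34, 0], [0, 0, -23.5], 0.1], [[0.023, -0.352, 0], [0, 0, -23.5], 0.1]]'

```text
time_s: 26.4
tcp_pos: [0.5199, -0.3608, 0.1381]
eef_rot: [3.133, 0.088, -0.009]
contact_force: [-0.0, -0.3, -0.8]
grip_width: 0.016
```

Request:
step_arm --moves '[[[0, 0, 0], [0, 0, 0], 0.1], [[0, 0, 0], [0, 0, 0], 0.1], [[0, 0, -0.015], [0, 0, 0], 0.1], [[0, 0, -0.03], [0, 0, 0], 0.1], [[0, 0, -0.045], [0, 0, 0], 0.1], [[0, 0, -0.06], [0, 0, 0], 0.1], [[0, 0, -0.075], [0, 0, 0], 0.1], [[0, 0, -0.085], [0, 0, 0], 0.1], [[0, 0, -0.09], [0, 0, 0], 0.1], [[0, 0, -0.09], [0, 0, 0], 0.1]]'

```text
time_s: 27.4
tcp_pos: [0.5197, -0.3606, 0.0473]
eef_rot: [3.133, 0.088, -0.011]
contact_force: [0.6, 1.6, -1.3]
grip_width: 0.0158
```

```bash
python3 -c "
from h import *
st()
p=viewer.get_image('scene');crop('pics/s17.png',p,280,120,140,120,4.5)
p=viewer.get_image('top');crop('pics/t17.png',p,340,140,120,120,4.5)
"
```

```text
t27.40 tcp [ 0.5197 -0.3606  0.0473] z [-0.007 -0.007 -1.   ] jaw yaw deg -86.8 q [ 0.64  0.45 -0.14  1.69  0.08  1.02 -1.04] F [ 0.6  1.6 -1.3] w 0.0158
```

View pics/s17.png

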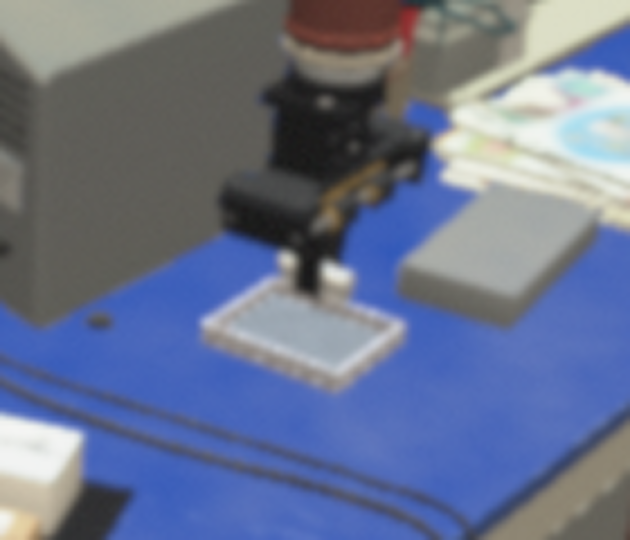

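View pics/t17.png

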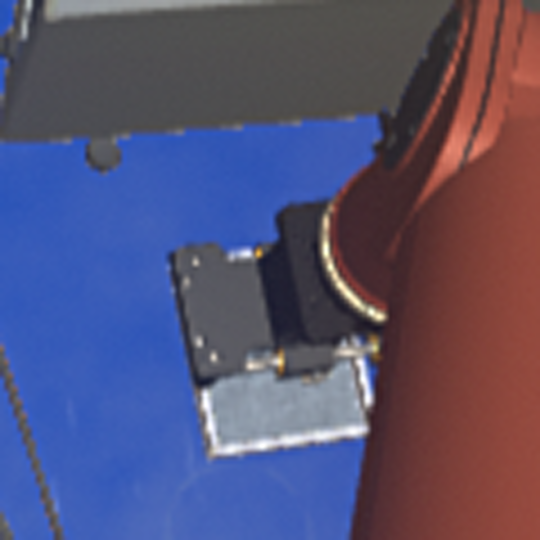

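```bash
python3 -c "
from h import *
q=viewer.get_image('scene')
r=px2w(q,unc([(202,322),(336,372),(405,325)],280,120,4.5),.018);print(r,(r[0]+r[2])/2)
"
```

```text
[[ 0.58251761 -0.30161045  0.018     ]
 [ 0.46143992 -0.31017482  0.018     ]
 [ 0.46444962 -0.4102222   0.018     ]] [ 0.52348361 -0.35591633  0.018     ]
```

Request:
step_arm --moves '[[[0.002, 0.0055, 0], [0, 0, 0], 0.1], [[0.002, 0.0055, -0.01], [0, 0, 0], 0.1], [[0.002, 0.0055, -0.018], [0, 0, 0], 0.1], [[0.002, 0.0055, -0.025], [0, 0, 0], 0.1], [[0.002, 0.0055, -0.03], [0, 0, 0], 0.1], [[0.002, 0.0055, -0.034], [0, 0, 0], 0.1], [[0.002, 0.0055, -0.036], [0, 0, 0], 0.1], [[0.002, 0.0055, -0.037], [0, 0, 0], 0.1], [[0.002, 0.0055, -0.038], [0, 0, 0], 0.1], [[0.002, 0.0055, -0.038], [0, 0, 0], 0.1]]'

```text
time_s: 28.55
tcp_pos: [0.5225, -0.3556, 0.0109]
eef_rot: [3.132, 0.087, -0.007]
contact_force: [-0.3, -0.4, -1.7]
grip_width: 0.016
```

```bash
python3 -c "
from h import *
st()
p=viewer.get_image('scene');crop('pics/s18.png',p,280,120,140,120,4.5)
"
```

```text
t28.55 tcp [ 0.5225 -0.3556  0.0109] z [-0.004 -0.008 -1.   ] jaw yaw deg -86.8 q [ 0.63  0.49 -0.14  1.71  0.09  0.95 -1.06] F [-0.3 -0.4 -1.7] w 0.0160
```

View pics/s18.png

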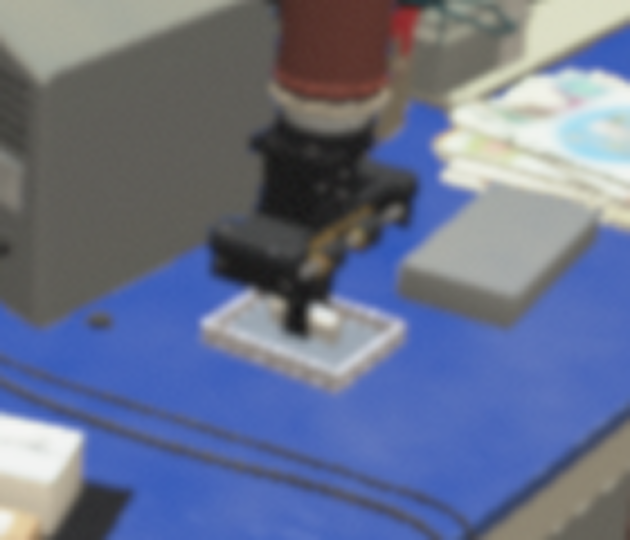

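Not yet in contact; 2–3 mm more, then open.

Request:
step_arm --moves '[[[0, 0, -0.001], [0, 0, 0], 0.1], [[0, 0, -0.002], [0, 0, 0], 0.1], [[0, 0, -0.0025], [0, 0, 0], 0.1], [[0, 0, -0.0025], [0, 0, 0], 0.1], [[0, 0, -0.0025], [0, 0, 0], 0.1], [[0, 0, -0.0025], [0, 0, 0], 0.2], [[0, 0, -0.0025], [0, 0, 0], 0.3], [[0, 0, -0.0025], [0, 0, 0], 0.4], [[0, 0, -0.0025], [0, 0, 0], 0.45], [[0, 0, -0.0025], [0, 0, 0], 0.45]]'

```text
time_s: 29.6
tcp_pos: [0.5227, -0.3556, 0.0086]
eef_rot: [3.132, 0.088, -0.007]
contact_force: [-0.2, -0.2, 0.5]
grip_width: 0.0369
```

```bash
python3 -c "
from h import *
st()"
```

```text
t29.60 tcp [ 0.5227 -0.3556  0.0086] z [-0.004 -0.009 -1.   ] jaw yaw deg -86.8 q [ 0.63  0.49 -0.14  1.71  0.09  0.94 -1.06] F [-0.2 -0.2  0.5] w 0.0369
```

Request:
step_arm --moves '[[[0, 0, 0.01], [0, 0, 0], 0.45], [[0, 0, 0.03], [0, 0, 0], 0.45], [[0, 0, 0.06], [0, 0, 0], 0.45], [[0, 0, 0.09], [0, 0, 0], 0.45], [[0, 0, 0.12], [0, 0, 0], 0.45], [[-0.005, 0.02, 0.14], [0, 0, 3], 0.45], [[-0.01, 0.05, 0.14], [0, 0, 10], 0.5], [[-0.015, 0.08, 0.14], [0, 0, 17], 0.6], [[-0.02, 0.11, 0.14], [0, 0, 24], 0.8], [[-0.025, 0.14, 0.14], [0, 0, 31], 1]]'

```text
time_s: 30.6
tcp_pos: [0.4975, -0.2145, 0.1496]
eef_rot: [2.991, 0.928, -0.002]
contact_force: [0.2, -0.4, -0.0]
grip_width: 0.0599
```

```bash
python3 -c "
from h import *
st()
p=viewer.get_image('scene');crop('pics/s19.png',p,310,170,80,60,8)
p=viewer.get_image('top');crop('pics/t19.png',p,365,180,70,70,8)
"
```

```text
t30.60 tcp [ 0.4975 -0.2145  0.1496] z [ 0.002 -0.01  -1.   ] jaw yaw deg -55.5 q [ 0.58  0.18 -0.3   1.82  0.07  1.15 -0.7 ] F [ 0.2 -0.4 -0. ] w 0.0599
```

View pics/s19.png

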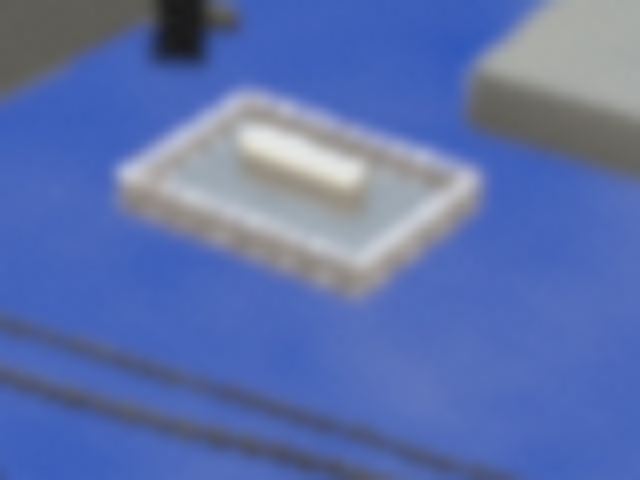

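View pics/t19.png

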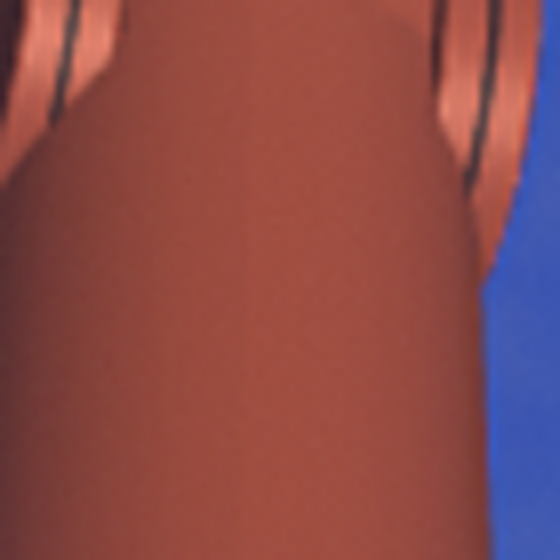

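Request:
step_arm --moves '[[[0, 0.014, 0], [0, 0, 8.4], 1], [[0, 0.028, 0], [0, 0, 16.8], 1], [[0, 0.042, 0], [0, 0, 25.2], 1], [[0, 0.056, 0], [0, 0, 33.6], 1], [[0, 0.07, 0], [0, 0, 42], 1], [[0, 0.085, 0], [0, 0, 50.4], 1], [[0, 0.1, 0], [0, 0, 58.8], 1], [[0, 0.115, 0], [0, 0, 67.2], 1], [[0, 0.13, 0], [0, 0, 75.6], 1], [[0, 0.146, 0], [0, 0, 84], 1]]'

```text
time_s: 31.7
tcp_pos: [0.4982, -0.0654, 0.1505]
eef_rot: [1.591, 2.699, 0.008]
contact_force: [0.8, 0.2, 0.3]
grip_width: 0.087
```

Request:
step_arm --moves '[[[0, 0.014, 0], [0, 0, 8.4], 1], [[0, 0.028, 0], [0, 0, 16.8], 1], [[0, 0.042, 0], [0, 0, 25.2], 1], [[0, 0.056, 0], [0, 0, 33.6], 1], [[0, 0.07, 0], [0, 0, 42], 1], [[0, 0.085, 0], [0, 0, 50.4], 1], [[0, 0.1, 0], [0, 0, 58.8], 1], [[0, 0.115, 0], [0, 0, 67.2], 1], [[0, 0.13, 0], [0, 0, 75.6], 1], [[-0.002, 0.146, 0], [0, 0, 83.8], 1]]'

```text
time_s: 32.7
tcp_pos: [0.4968, 0.0805, 0.1512]
eef_rot: [-0.625, 3.075, 0.014]
contact_force: [-0.4, 0.6, -0.1]
grip_width: 0.087
```

```bash
python3 -c "
from h import *
st()
p=viewer.get_image('scene');crop('pics/s20.png',p,210,140,140,130,4.5)
p=viewer.get_image('top');crop('pics/t20.png',p,365,180,70,70,8)
"
```

```text
t32.70 tcp [0.4968 0.0805 0.1512] z [ 0.002  0.009 -1.   ] jaw yaw deg 113.0 q [ 0.46  0.15 -0.75  1.88  0.1   1.15  1.64] F [-0.4  0.6 -0.1] w 0.0870
```

View pics/s20.png

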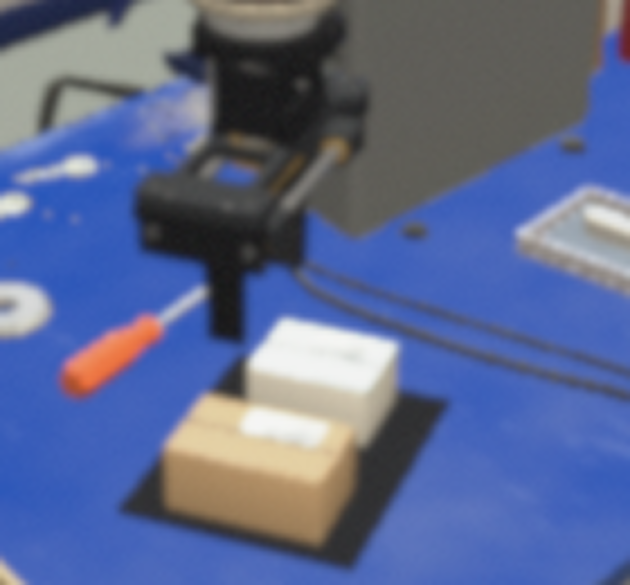

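View pics/t20.png

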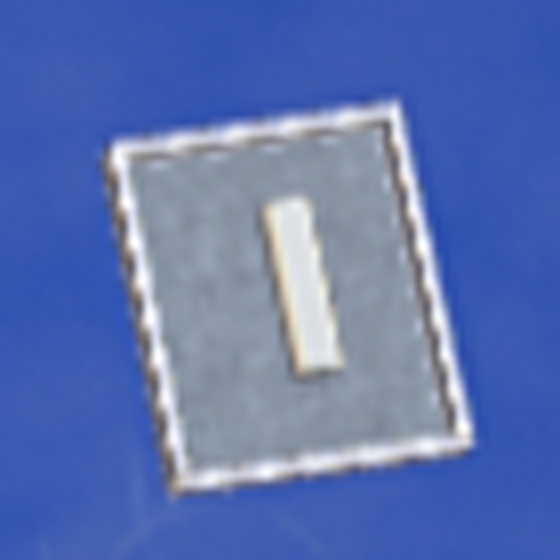

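Request:
step_arm --moves '[[[-0.003, -0.002, 0], [-0.4, 0.1, -0.7], 1], [[-0.003, -0.002, -0.02], [-0.4, 0.1, -0.7], 1], [[-0.003, -0.002, -0.045], [-0.4, 0.1, -0.7], 1], [[-0.003, -0.002, -0.07], [-0.4, 0.1, -0.7], 1], [[-0.003, -0.002, -0.095], [-0.4, 0.1, -0.7], 1], [[-0.003, -0.002, -0.11], [-0.4, 0.1, -0.7], 1], [[-0.003, -0.002, -0.12], [-0.4, 0.1, -0.7], 1], [[-0.003, -0.002, -0.127], [-0.4, 0.1, -0.7], 1], [[-0.003, -0.002, -0.13], [-0.4, 0.1, -0.7], 1], [[-0.003, -0.002, -0.13], [-0.4, 0.1, -0.7], 1]]'

```text
time_s: 33.8
tcp_pos: [0.4937, 0.0803, 0.0215]
eef_rot: [-0.606, 3.082, 0.005]
contact_force: [0.6, 0.9, 1.1]
grip_width: 0.0873
```

```bash
python3 -c "
from h import *
st()
p=viewer.get_image('scene');crop('pics/s21.png',p,210,140,140,130,4.5)
"
```

```text
t33.80 tcp [0.4937 0.0803 0.0215] z [ 0.     0.003 -1.   ] jaw yaw deg 112.3 q [ 0.38  0.32 -0.71  2.01  0.26  0.9   1.5 ] F [0.6 0.9 1.1] w 0.0873
```

View pics/s21.png

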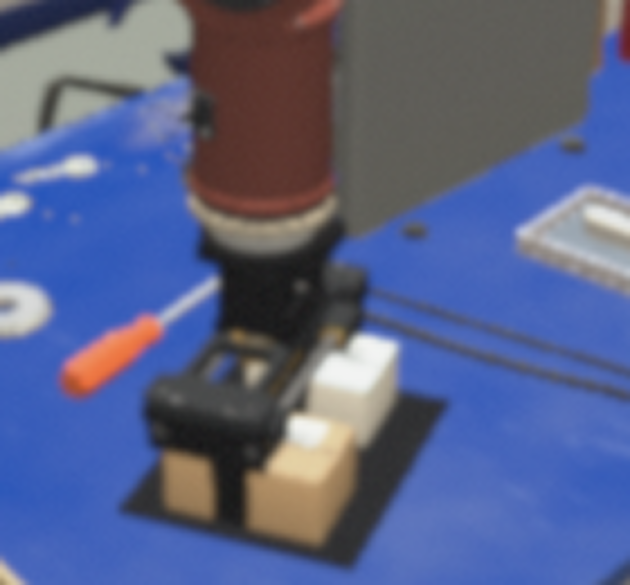

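Request:
step_arm --moves '[[[0, 0, 0], [0, 0, 0], 0.6], [[0, 0, 0], [0, 0, 0], 0.6], [[0, 0, 0], [0, 0, 0], 0.6], [[0, 0, 0], [0, 0, 0], 0.6], [[0, 0, 0], [0, 0, 0], 0.6], [[0, 0, 0], [0, 0, 0], 0.6], [[0, 0, 0], [0, 0, 0], 0.6], [[0, 0, 0.005], [0, 0, 0], 0.6], [[0, 0, 0.02], [0, 0, 0], 0.6], [[0, 0, 0.035], [0, 0, 0], 0.6]]'

```text
time_s: 34.85
tcp_pos: [0.4933, 0.0807, 0.0576]
eef_rot: [-0.607, 3.082, 0.006]
contact_force: [0.4, 0.1, -3.6]
grip_width: 0.0643
```

Request:
step_arm --moves '[[[0, 0, 0.02], [0, 0, 0], 0.6], [[0, 0, 0.04], [0, 0, 0], 0.6], [[0, 0.02, 0.055], [0, 0, -2], 0.6], [[-0.001, 0.05, 0.055], [0, 0, -6], 0.6], [[-0.003, 0.08, 0.055], [0, 0, -10], 0.6], [[-0.006, 0.11, 0.055], [0, 0, -14], 0.6], [[-0.009, 0.14, 0.055], [0, 0, -18], 0.6], [[-0.012, 0.17, 0.055], [0, 0, -22], 0.6], [[-0.016, 0.2, 0.055], [0, 0, -26], 0.6], [[-0.02, 0.23, 0.055], [0, 0, -30], 0.6]]'

```text
time_s: 35.85
tcp_pos: [0.4731, 0.312, 0.114]
eef_rot: [0.216, 3.132, 0.006]
contact_force: [0.2, -0.8, -2.5]
grip_width: 0.065
```

```bash
python3 -c "
from h import *
st()
p=viewer.get_image('scene');crop('pics/s22.png',p,120,150,220,180,3.2)
"
```

```text
t35.85 tcp [0.4731 0.312  0.114 ] z [ 0.002  0.004 -1.   ] jaw yaw deg 82.1 q [-0.02  0.34 -0.76  1.78  0.26  1.12  0.57] F [ 0.2 -0.8 -2.5] w 0.0650
```

View pics/s22.png

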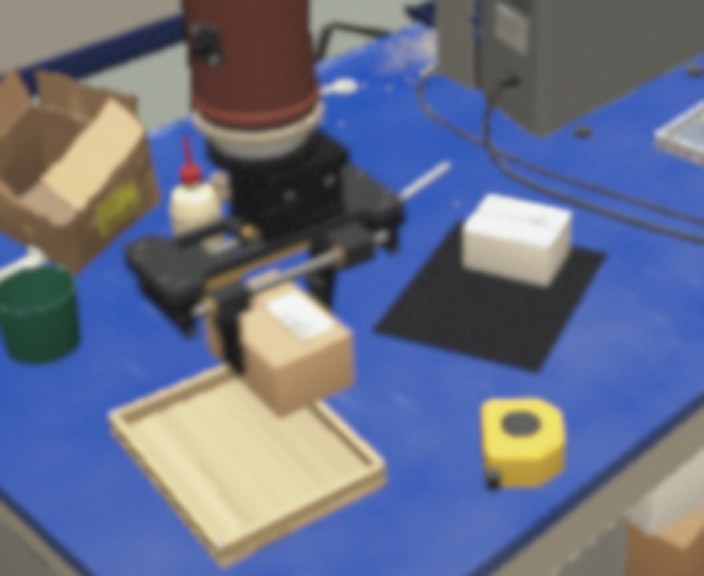

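Request:
step_arm --moves '[[[-0.003, 0.012, 0], [0, 0, -2.2], 0.6], [[-0.003, 0.021, 0], [0, 0, -2.2], 0.6], [[-0.003, 0.021, 0], [0, 0, -2.2], 0.6], [[-0.003, 0.021, 0], [0, 0, -2.2], 0.6], [[-0.003, 0.021, -0.015], [0, 0, -2.2], 0.6], [[-0.003, 0.021, -0.03], [0, 0, -2.2], 0.6], [[-0.003, 0.021, -0.045], [0, 0, -2.2], 0.6], [[-0.003, 0.021, -0.06], [0, 0, -2.2], 0.6], [[-0.003, 0.021, -0.07], [0, 0, -2.2], 0.6], [[-0.003, 0.021, -0.07], [0, 0, -2.2], 0.6]]'

```text
time_s: 36.9
tcp_pos: [0.467, 0.3383, 0.0424]
eef_rot: [-0.275, -3.129, -0.01]
contact_force: [0.1, -0.2, -3.1]
grip_width: 0.0652
```

```bash
python3 -c "
from h import *
st()"
```

```text
t36.90 tcp [0.467  0.3383 0.0424] z [-0.     0.007 -1.   ] jaw yaw deg 80.0 q [-0.11  0.45 -0.72  1.81  0.34  1.01  0.43] F [ 0.1 -0.2 -3.1] w 0.0652
```

Request:
step_arm --moves '[[[0.003, -0.005, 0], [-0.4, 0, 0], 0.6], [[0.003, -0.005, 0], [-0.4, 0, 0], 0.6], [[0.003, -0.005, -0.006], [-0.4, 0, 0], 0.6], [[0.003, -0.005, -0.012], [-0.4, 0, 0], 0.6], [[0.003, -0.005, -0.016], [-0.4, 0, 0], 0.6], [[0.003, -0.005, -0.018], [-0.4, 0, 0], 0.6], [[0.003, -0.005, -0.019], [-0.4, 0, 0], 0.6], [[0.003, -0.005, -0.019], [-0.4, 0, 0], 0.6], [[0.003, -0.005, -0.019], [-0.4, 0, 0], 0.6], [[0.003, -0.005, -0.019], [-0.4, 0, 0], 0.6]]'

```text
time_s: 37.9
tcp_pos: [0.47, 0.3334, 0.0241]
eef_rot: [-0.275, -3.129, 0.001]
contact_force: [-3.5, -3.2, 6.1]
grip_width: 0.0647
```

```bash
python3 -c "
from h import *
st()
p=viewer.get_image('scene');crop('pics/s23.png',p,130,200,120,130,4.5)
"
```

```text
t37.90 tcp [0.47   0.3334 0.0241] z [-0.    -0.001 -1.   ] jaw yaw deg 80.0 q [-0.11  0.47 -0.71  1.82  0.36  0.98  0.42] F [-3.5 -3.2  6.1] w 0.0647
```

View pics/s23.png

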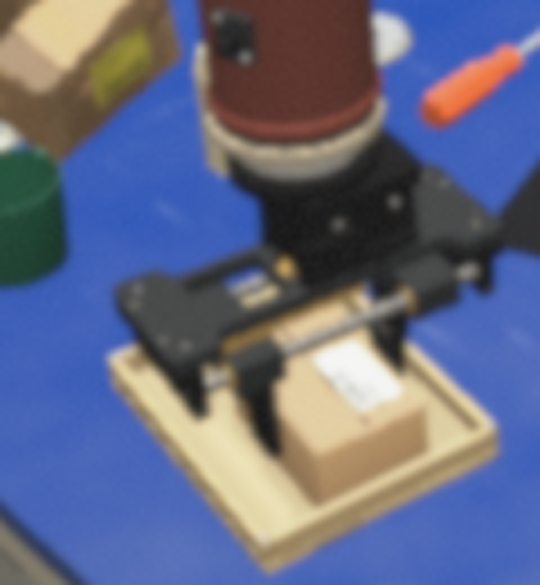

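Request:
step_arm --moves '[[[0, 0, 0], [0, 0, 0], 0.7], [[0, 0, 0], [0, 0, 0], 0.8], [[0, 0, 0], [0, 0, 0], 0.9], [[0, 0, 0], [0, 0, 0], 1], [[0, 0, 0], [0, 0, 0], 1], [[0, 0, 0], [0, 0, 0], 1], [[0, 0, 0.02], [0, 0, 0], 1], [[0, 0, 0.045], [0, 0, 0], 1], [[0, 0, 0.075], [0, 0, 0], 1], [[0, 0, 0.105], [0, 0, 0], 1]]'

```text
time_s: 38.95
tcp_pos: [0.4697, 0.3333, 0.13]
eef_rot: [-0.274, -3.129, 0.001]
contact_force: [-1.0, 0.8, -0.9]
grip_width: 0.087
```

Request:
step_arm --moves '[[[0.005, -0.03, 0], [0, 0, 3], 1], [[0.01, -0.06, 0], [0, 0, 6], 1], [[0.015, -0.1, 0], [0, 0, 9], 1], [[0.02, -0.14, 0], [0, 0, 12], 1], [[0.03, -0.18, 0], [0, 0, 15], 1], [[0.037, -0.22, 0], [0, 0, 19], 1], [[0.044, -0.26, 0], [0, 0, 23], 1], [[0.05, -0.3, 0], [0, 0, 27], 1], [[0.056, -0.33, 0], [0, 0, 31], 1], [[0.062, -0.35, 0], [0, 0, 32], 1]]'

```text
time_s: 39.95
tcp_pos: [0.5318, -0.0198, 0.13]
eef_rot: [0.599, -3.084, 0.003]
contact_force: [0.0, 1.0, -0.1]
grip_width: 0.0868
```

```bash
python3 -c "
from h import *
st()
p=viewer.get_image('scene');crop('pics/s24.png',p,145,245,105,85,7);crop('pics/s24b.png',p,210,140,140,130,4.5)
p=viewer.get_image('top');crop('pics/t24.png',p,110,200,90,90,6.5)
"
```

```text
t39.95 tcp [ 0.5318 -0.0198  0.13  ] z [-0.    -0.002 -1.   ] jaw yaw deg 112.0 q [ 0.55  0.23 -0.67  1.84  0.16  1.13  1.78] F [ 0.   1.  -0.1] w 0.0868
```

View pics/s24.png

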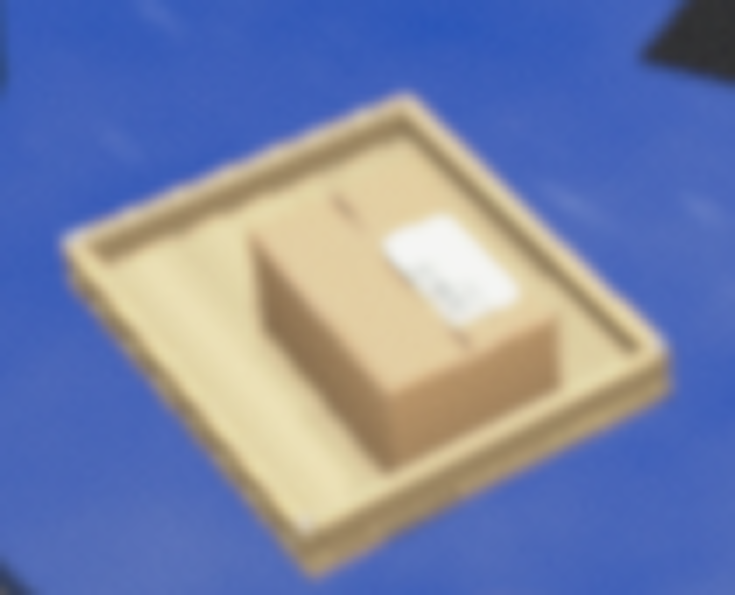

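View pics/t24.png

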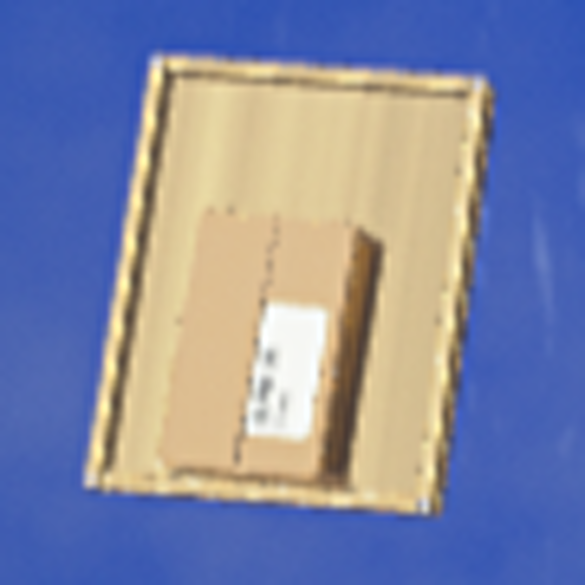

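View pics/s24b.png

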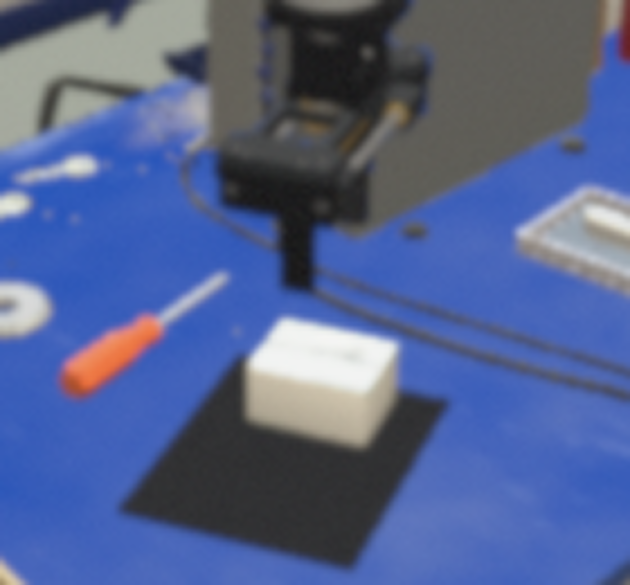

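Request:
step_arm --moves '[[[0.003, -0.004, 0], [0, 0, 0], 1], [[0.003, -0.004, -0.02], [0, 0, 0], 1], [[0.003, -0.004, -0.045], [0, 0, 0], 1], [[0.003, -0.004, -0.065], [0, 0, 0], 1], [[0.003, -0.004, -0.085], [0, 0, 0], 1], [[0.003, -0.004, -0.1], [0, 0, 0], 1], [[0.003, -0.004, -0.11], [0, 0, 0], 1], [[0.003, -0.004, -0.116], [0, 0, 0], 1], [[0.003, -0.004, -0.116], [0, 0, 0], 1], [[0.003, -0.004, -0.116], [0, 0, 0], 1]]'

```text
time_s: 41.05
tcp_pos: [0.5356, -0.0244, 0.0145]
eef_rot: [-0.592, 3.085, -0.003]
contact_force: [0.2, 0.4, 0.6]
grip_width: 0.0869
```

```bash
python3 -c "
from h import *
st()"
```

```text
t41.05 tcp [ 0.5356 -0.0244  0.0145] z [ 0.001 -0.002 -1.   ] jaw yaw deg 111.7 q [ 0.5   0.39 -0.63  1.93  0.29  0.91  1.68] F [0.2 0.4 0.6] w 0.0869
```

Request:
step_arm --moves '[[[0, 0, 0], [0, 0, 0], 0.6], [[0, 0, 0], [0, 0, 0], 0.6], [[0, 0, 0], [0, 0, 0], 0.6], [[0, 0, 0], [0, 0, 0], 0.6], [[0, 0, 0], [0, 0, 0], 0.6], [[0, 0, 0], [0, 0, 0], 0.6], [[0, 0, 0], [0, 0, 0], 0.6], [[0, 0, 0.005], [0, 0, 0], 0.6], [[0, 0, 0.02], [0, 0, 0], 0.6], [[0, 0, 0.03], [0, 0, 0], 0.6]]'

```text
time_s: 42.05
tcp_pos: [0.5359, -0.0243, 0.0458]
eef_rot: [-0.592, 3.084, -0.003]
contact_force: [-0.3, -0.3, -1.8]
grip_width: 0.0648
```

```bash
python3 -c "
from h import *
st()
p=viewer.get_image('scene');crop('pics/s25.png',p,210,140,140,130,4.5)
"
```

```text
t42.05 tcp [ 0.5359 -0.0243  0.0458] z [ 0.001 -0.002 -1.   ] jaw yaw deg 111.7 q [ 0.52  0.34 -0.64  1.91  0.25  0.97  1.71] F [-0.3 -0.3 -1.8] w 0.0648
```

View pics/s25.png

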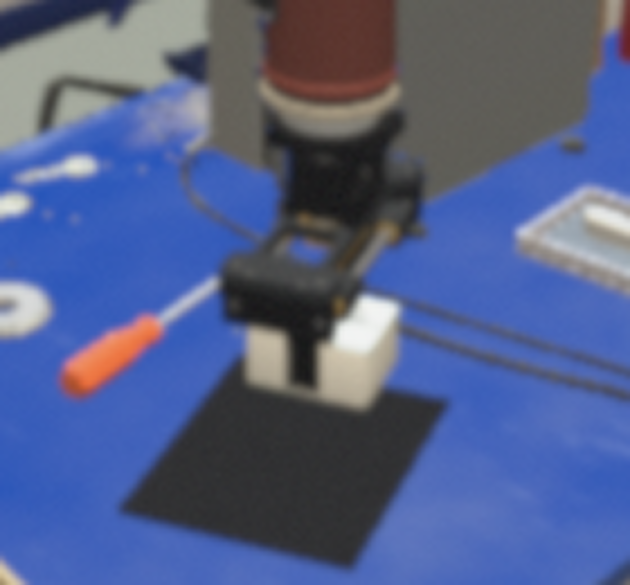

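Request:
step_arm --moves '[[[0, 0, 0.025], [0, 0, 0], 0.6], [[0, 0, 0.05], [0, 0, 0], 0.6], [[0, 0, 0.075], [0, 0, 0], 0.6], [[0, 0.005, 0.095], [0, 0, 0], 0.6], [[-0.003, 0.03, 0.1], [0, 0, -3], 0.6], [[-0.008, 0.06, 0.1], [0, 0, -6], 0.6], [[-0.014, 0.09, 0.1], [0, 0, -9], 0.6], [[-0.02, 0.12, 0.1], [0, 0, -12], 0.6], [[-0.026, 0.15, 0.1], [0, 0, -15], 0.6], [[-0.032, 0.18, 0.1], [0, 0, -18], 0.6]]'

```text
time_s: 43.1
tcp_pos: [0.5047, 0.1569, 0.1479]
eef_rot: [-0.099, 3.137, -0.006]
contact_force: [0.7, -0.7, -2.2]
grip_width: 0.065
```

Request:
step_arm --moves '[[[-0.006, 0.03, 0], [0, 0, -3], 0.6], [[-0.012, 0.06, 0], [0, 0, -6], 0.6], [[-0.018, 0.09, 0], [0, 0, -9], 0.6], [[-0.024, 0.12, 0], [0, 0, -12], 0.6], [[-0.029, 0.145, 0], [0, 0, -13.5], 0.6], [[-0.032, 0.165, 0], [0, 0, -13.7], 0.6], [[-0.033, 0.172, 0], [0, 0, -13.7], 0.6], [[-0.033, 0.174, 0], [0, 0, -13.7], 0.6], [[-0.033, 0.174, 0], [0, 0, -13.7], 0.6], [[-0.033, 0.174, 0], [0, 0, -13.7], 0.6]]'

```text
time_s: 44.1
tcp_pos: [0.4723, 0.3295, 0.1479]
eef_rot: [0.279, 3.126, -0.007]
contact_force: [0.1, 0.4, -1.9]
grip_width: 0.0648
```

```bash
python3 -c "
from h import *
st()"
```

```text
t44.10 tcp [0.4723 0.3295 0.1479] z [ 0.003 -0.005 -1.   ] jaw yaw deg 79.8 q [-0.04  0.33 -0.79  1.71  0.26  1.2   0.5 ] F [ 0.1  0.4 -1.9] w 0.0648
```

Request:
step_arm --moves '[[[-0.001, 0.0037, 0], [0.3, 0.2, 0.2], 0.6], [[-0.001, 0.0037, -0.015], [0.3, 0.2, 0.2], 0.6], [[-0.001, 0.0037, -0.035], [0.3, 0.2, 0.2], 0.6], [[-0.001, 0.0037, -0.05], [0.3, 0.2, 0.2], 0.6], [[-0.001, 0.0037, -0.062], [0.3, 0.2, 0.2], 0.6], [[-0.001, 0.0037, -0.072], [0.3, 0.2, 0.2], 0.6], [[-0.001, 0.0037, -0.078], [0.3, 0.2, 0.2], 0.6], [[-0.001, 0.0037, -0.08], [0.3, 0.2, 0.2], 0.6], [[-0.001, 0.0037, -0.08], [0.3, 0.2, 0.2], 0.6], [[-0.001, 0.0037, -0.08], [0.3, 0.2, 0.2], 0.6]]'

```text
time_s: 45.1
tcp_pos: [0.4716, 0.3335, 0.0685]
eef_rot: [0.273, 3.13, 0.001]
contact_force: [0.8, -0.7, -2.0]
grip_width: 0.0647
```

```bash
python3 -c "
from h import *
st()
p=viewer.get_image('scene');crop('pics/s26.png',p,130,200,120,130,4.5)
"
```

```text
t45.10 tcp [0.4716 0.3335 0.0685] z [ 0.     0.001 -1.   ] jaw yaw deg 80.0 q [-0.07  0.42 -0.76  1.79  0.33  1.06  0.45] F [ 0.8 -0.7 -2. ] w 0.0647
```

View pics/s26.png

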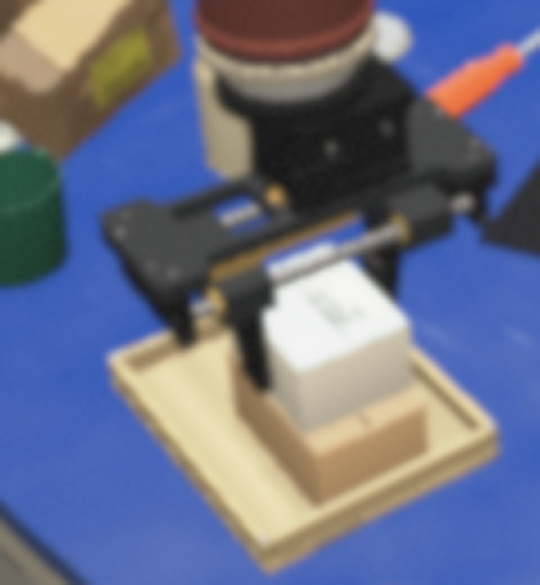

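Aligned, about 4 mm above. Lower to contact and release.

Request:
step_arm --moves '[[[0, 0, -0.001], [0, 0, 0], 0.6], [[0, 0, -0.002], [0, 0, 0], 0.6], [[0, 0, -0.003], [0, 0, 0], 0.6], [[0, 0, -0.0035], [0, 0, 0], 0.6], [[0, 0, -0.004], [0, 0, 0], 0.6], [[0, 0, -0.004], [0, 0, 0], 0.6], [[0, 0, -0.004], [0, 0, 0], 0.6], [[0, 0, -0.004], [0, 0, 0], 0.6], [[0, 0, -0.004], [0, 0, 0], 0.6], [[0, 0, -0.004], [0, 0, 0], 0.6]]'

```text
time_s: 46.15
tcp_pos: [0.4716, 0.3334, 0.0648]
eef_rot: [0.273, 3.129, 0.001]
contact_force: [-3.0, -2.9, 6.3]
grip_width: 0.0646
```

Request:
step_arm --moves '[[[0, 0, 0], [0, 0, 0], 0.7], [[0, 0, 0], [0, 0, 0], 0.75], [[0, 0, 0], [0, 0, 0], 0.8], [[0, 0, 0], [0, 0, 0], 0.9], [[0, 0, 0], [0, 0, 0], 1], [[0, 0, 0], [0, 0, 0], 1], [[0, 0, 0], [0, 0, 0], 1], [[0, 0, 0.02], [0, 0, 0], 1], [[0, 0, 0.05], [0, 0, 0], 1], [[0, 0, 0.08], [0, 0, 0], 1]]'

```text
time_s: 47.15
tcp_pos: [0.4713, 0.3333, 0.1454]
eef_rot: [-0.273, -3.129, -0.0]
contact_force: [0.1, -0.4, -0.7]
grip_width: 0.0874
```

Request:
step_arm --moves '[[[0, 0, 0.02], [0, 0, 0], 1], [[0, -0.03, 0.03], [0, 0, 0], 1], [[0, -0.07, 0.03], [0, 0, 0], 1], [[0, -0.11, 0.03], [0, 0, 0], 1], [[0.01, -0.15, 0.03], [0, 0, 0], 1], [[0.02, -0.19, 0.03], [0, 0, 0], 1], [[0.03, -0.23, 0.03], [0, 0, 0], 1], [[0.04, -0.27, 0.03], [0, 0, 0], 1], [[0.05, -0.31, 0.03], [0, 0, 0], 1], [[0.055, -0.33, 0.03], [0, 0, 0], 1]]'

```text
time_s: 48.15
tcp_pos: [0.5267, -0.001, 0.1753]
eef_rot: [-0.28, -3.129, 0.001]
contact_force: [0.9, -0.1, 0.2]
grip_width: 0.0873
```

```bash
python3 -c "
from h import *
st()
p=viewer.get_image('scene');crop('pics/s27.png',p,145,245,105,85,7);cv2.imwrite('pics/s27b.png',p['frame'])
p=viewer.get_image('top');crop('pics/t27.png',p,110,200,90,90,5.94)
crop('pics/t27b.png',p,365,180,70,70,8)
"
```

```text
t48.15 tcp [ 0.5267 -0.001   0.1753] z [-0.    -0.001 -1.   ] jaw yaw deg 79.8 q [ 0.47  0.16 -0.61  1.8   0.1   1.21  1.23] F [ 0.9 -0.1  0.2] w 0.0873
```

View pics/s27.png

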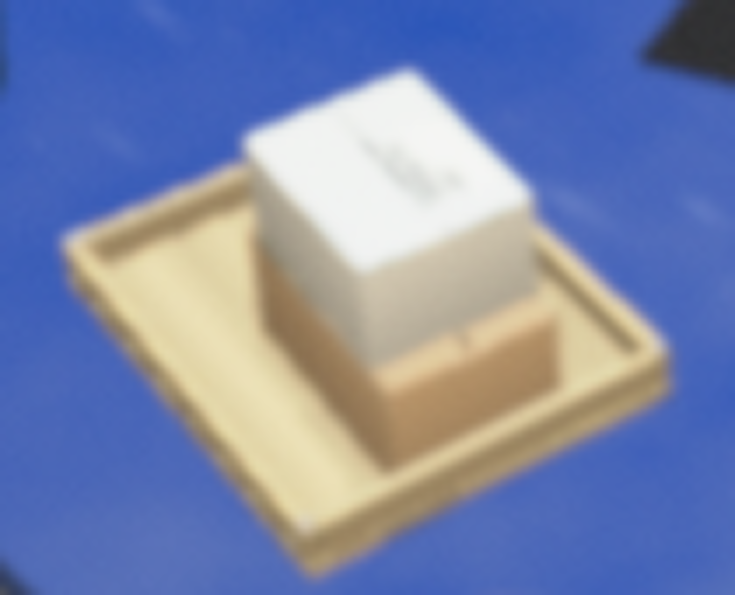

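View pics/t27.png

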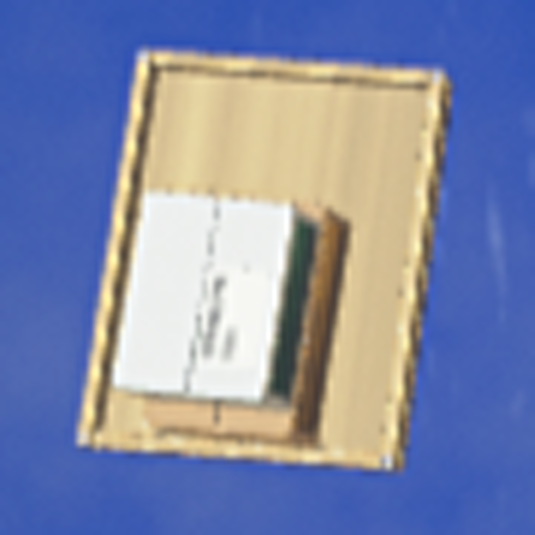

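View pics/t27b.png

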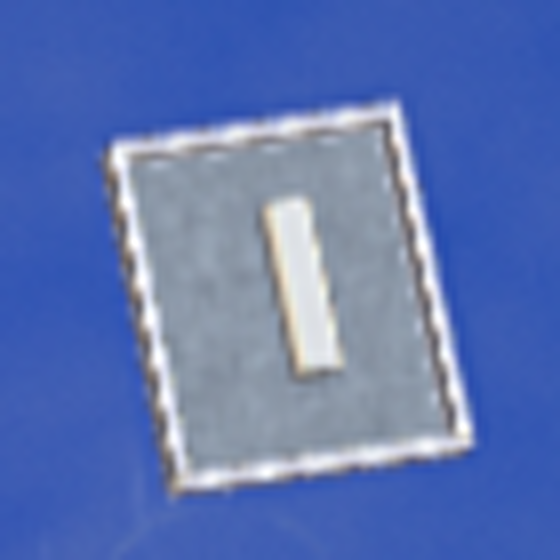

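View pics/s27b.png

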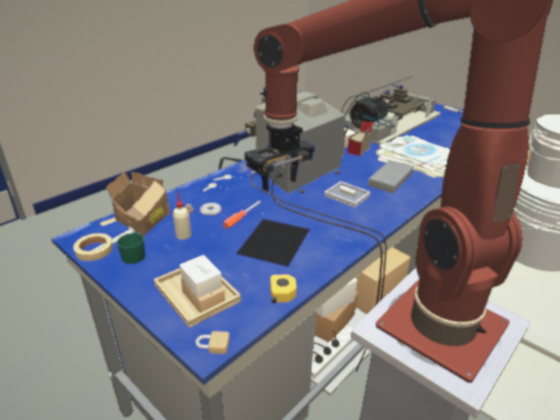

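```bash
python3 -c "
from h import *
p=viewer.get_image('top')
W=px2w(p,unc([(145,192),(295,205),(267,402),(113,385)],110,200,5.94),.1);a,e=fitrect(W,.0425,.033);print('small',a,np.degrees(a[2]),e)
W=px2w(p,unc([(265,203),(308,198),(343,368),(300,377)],365,180,8),.025);a,e=fitrect(W,.03,.0085);print('lock',a,np.degrees(a[2]),e)
from workcell import ticket
print(ticket.sign_off())
"
```

```text
small [ 0.46920575  0.33114324 -0.16527317] -9.469454833265083 0.0011591038992332936
lock [ 0.5203846  -0.35702825  0.05762426] 3.301627086525149 0.0012021393526855384
the job is handed in; nothing more can be done
None
```

The job is finished and handed in at about 48 s, with no verdict reported. I moved both cartons to the mat and laid the lock in the tray. I then put the large carton back in the bay and the small one on top of it.

Last checks, measured from the camera images before handing in:

- **Lock:** it lies flat, round part up, 2–4 mm from the tray centre. It is within about 1° of the tray's longer side.
- **Large carton:** after it was put back, its top corners were within about 1.5 mm of where they showed before the pick. It was released within about 1 mm and 1° of the pose it was picked from.
- **Small carton:** its centre is about 0.2 mm from the start measurement and about 0.5° from the large carton's direction. Its own angle reads −9.5° against −12.1° at the start, which is mostly measurement noise and well inside 8°.
- **Bystanders:** the oil bottle and tape measure look unmoved in the final picture; I did not measure them.
- **Gripper:** it is open and clear of everything.

No check failed. The only disagreement was 2–3 mm between the two cameras, about their calibration error.

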